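# Sort the overhaul parts into the stock bins

### The arm

A 6-joint arm with a two-finger parallel gripper is mounted at the origin on the work surface. World frame = base frame: x ahead of the robot, y to its left, z up, the work surface at z = 0. Lengths are in m, angles in rad, forces in N, time in s.
With the tool pointing down it reaches from about 0.35 to 0.775 m from the base axis. Payload 7.3 kg.
Tool frame: the origin (TCP) lies midway between the tips of the shut fingers; the grasp point (between the pads) lies 19 mm behind it; z points along the fingers, y is the direction in which the jaws open and shut (so a half turn about z gives the same grasp; the last joint's range is limited). The gripper opens to 92 mm and grips with 3 to 60 N. Pads are 19 mm wide; open, the fingers measure 130 mm over their backs; the gripper's body (75 mm by 190 mm) begins 47 mm behind the grasp point.
Start: joints at [1.14, 0.342, 1.524, -0, 1.275, -0.146], TCP at [0.147, 0.504, 0.227] pointing down, gripper open.
Joint ranges: [-2.53, 2.53], [-0.77, 2.02], [0.04, 2.7], [-1, 4.14], [0.28, 2.66], [-3.11, 3.11]. Speed limits (rad/s): [2.57, 2.57, 3.14, 3.14, 3.14, 3.14].

### API

Orientations are given as [roll, pitch, yaw] about the fixed x, y, z axes, in that order (R = Rz(yaw) Ry(pitch) Rx(roll)).
In Python, from cell import manip, snapshot gives the robot as it stands. The module is installed in compiled form; this text tells all that it offers.
- The arm moves only by the shell command python3 -m crank 'ROWS' [OPENING] [FORCE]. ROWS is JSON, one flat list of numbers, 6 for each row, row after row: the shift along the tool's x, y, z in mm, then the turn, a rotation vector about the tool's x, y, z in rad. A call has 1 to 8 rows; each row shifts and turns the pose as measured when the row begins, along the tool's axes as they then stand; what a row does not reach is not made up. A row lasts 1/12 s, in which the tool goes at most 41.7 mm and 7.16 degrees, less where a joint would pass 70% of its speed; a pose out of reach is approached as far as the arm can. A call with a gripper value outside its range is refused whole. OPENING is the opening, from 0 (shut) to 1 (fully open), set as the call begins (- or left out, the last holds). The fingers move at their own pace and stop on an object; FORCE is the grip in N (left out, the last holds). Time passes only in rows, so rows that do not move let the fingers close. It gives the time, the measured TCP pose, the force and the opening at its end, in the units of the state.
- manip.state(): the state, without advancing time (a new reading comes with each control period).
- snapshot(name): name is "scene" or "side" or "wrist"; returns a dict with "pixels" (480x640x3 uint8, blue, green, red), "mtx" (3x3 intrinsics, pixels), "R" (3x3) and "t" (3): a world point X has camera coordinates R X + t. Camera axes: x right, y down, z forward; pixel columns grow to the right and rows downward; lengths in m; the calibration is good to about 2 mm. A picture is of the moment at which its call begins. There is no depth.
- manip.finish_job(): hands the job in, once; it reports no verdict.
The state is a dict: "t": time; "joints": joint angles; "joint_velocities": joint speeds; "tau": joint torques, N m; "eef_pos": TCP position; "eef_rot": TCP orientation; "contact_force": force on the tool from outside, world axes, zero at the start; "torque": the same for the moment, N m; "grip_width": opening from 0.0 (shut) to 1.0 (fully open).
Only numpy, scipy, OpenCV 4.12 (cv2) and the standard library are available. Lean on these libraries where they do the work, as an engineer would, in place of code of your own. Each camera call takes 0.05 s, during which the arm holds its last target.

### The job

Sort the five machine parts lying mixed on the bench into the four open bins, each into the bin that carries a sample of its own kind on its front: both bearings into the red bin side by side, the bolt into the yellow, the gear wheel into the blue and the bush into the green. Set each one down on the floor of its bin, not dropped and not on top of another part, the same way up as it lies now. Leave the pressure gauge, the socket and the small tin where they are.

Things in the scene. Friction and masses are not known exactly. Their poses are not given: they have to be found in the camera images.
- bearing_large: the larger ball bearing, a ring 47 mm in diameter and 18 mm high with a 20 mm bore, bright steel with blue seals, lying flat on the bench; origin at the centre of its underside, z up along its axis. About 150 g.
- bearing_small: the smaller ball bearing, a ring 40 mm in diameter and 16 mm high with a 17 mm bore, bright steel with red seals, lying flat on the bench; origin at the centre of its underside, z up along its axis. About 100 g.
- bolt: black hexagon bolt with a bright nut run on its end, 84 mm long, lying level on the flats of head and nut (24 mm across). Origin on its axis at mid length, 12 mm above the bench; x along the bolt, away from the head, within 35 degrees of world x. Head from x = -42 to -32 mm, nut +27 to +40 mm, between them the bare 16 mm shank. About 160 g.
- gear: brass gear wheel, 50 mm in diameter over the teeth and 14 mm thick, lying flat with its hub (26 mm in diameter) upward, 30 mm high over all; origin at the centre of its underside, z up along its axis. About 180 g.
- bush: white plastic flanged bush standing on its flange: flange 44 mm in diameter and 5 mm thick, barrel 32 mm in diameter, 36 mm high over all; origin at the centre of its underside, z up along its axis. About 50 g.
- bin_bearings: red open bin fixed to the bench, outer 160 (x) by 110 (y) by 50 mm high, walls 3 mm, floor 4 mm thick; origin at the centre of its underside, z up. Front faces -x (within 4 degrees of world -x) and is 26 mm high, as are the sides' front 56 mm. A sloping plate, 26 mm out in front, carries a fixed small sample: a ball bearing. At one of four places, two on either side of the parts.
- bin_bolts: yellow open bin fixed to the bench, outer 160 (x) by 110 (y) by 50 mm high, walls 3 mm, floor 4 mm thick; origin at the centre of its underside, z up. Front faces -x (within 4 degrees of world -x) and is 26 mm high, as are the sides' front 56 mm. A sloping plate, 26 mm out in front, carries a fixed small sample: a black bolt with a nut. At one of four places, two on either side of the parts.
- bin_gears: blue open bin fixed to the bench, outer 160 (x) by 110 (y) by 50 mm high, walls 3 mm, floor 4 mm thick; origin at the centre of its underside, z up. Front faces -x (within 4 degrees of world -x) and is 26 mm high, as are the sides' front 56 mm. A sloping plate, 26 mm out in front, carries a fixed small sample: a brass gear wheel. At one of four places, two on either side of the parts.
- bin_bushes: green open bin fixed to the bench, outer 160 (x) by 110 (y) by 50 mm high, walls 3 mm, floor 4 mm thick; origin at the centre of its underside, z up. Front faces -x (within 4 degrees of world -x) and is 26 mm high, as are the sides' front 56 mm. A sloping plate, 26 mm out in front, carries a fixed small sample: a white plastic flanged bush. At one of four places, two on either side of the parts.
- gauge: bystander, to be left alone: round pressure gauge with a white dial, 44 mm in diameter and 20 mm high, lying on its back, a brass stem to one side; 64 mm long over all along its x; origin under the middle of that length.
- socket: bystander, to be left alone: black steel wrench socket standing upright, 30 mm in diameter and 38 mm high; origin at the centre of its underside.
- tin: bystander, to be left alone: small round orange tin with a lid, 49 mm in diameter and 28 mm high; origin at the centre of its underside.
Things that resemble listed ones, but are neither listed nor needed, are in the scene too. Leave any turquoise look-alike of the bearing_large alone.

How it is judged:
At the end, for the whole second after the job is handed in: Each part lies inside its own bin on the bin's floor: underside within 5 mm of the floor; bearings, gear and bush within 0.12 rad of upright, the bolt's axis within 0.12 rad of level; all slower than 20 mm/s (x of bearing_large in the frame of bin_bearings between -0.077 and 0.077 m and y of bearing_large in the frame of bin_bearings between -0.052 and 0.052 m and z of bearing_large in the frame of bin_bearings between 0.001 and 0.009 m and angle between each of bearing_large, bearing_small, gear, bush's own z axis and vertical below 0.12 rad and linear speed of each of bearing_large, bearing_small, bolt, gear, bush below 0.02 m/s and x of bearing_small in the frame of bin_bearings between -0.077 and 0.077 m and y of bearing_small in the frame of bin_bearings between -0.052 and 0.052 m and z of bearing_small in the frame of bin_bearings between 0.001 and 0.009 m and x of bolt in the frame of bin_bolts between -0.077 and 0.077 m and y of bolt in the frame of bin_bolts between -0.052 and 0.052 m and z of bolt in the frame of bin_bolts between 0.013 and 0.021 m and angle between bolt's own x axis and vertical between 1.45 and 1.69 rad and x of gear in the frame of bin_gears between -0.077 and 0.077 m and y of gear in the frame of bin_gears between -0.052 and 0.052 m and z of gear in the frame of bin_gears between 0.001 and 0.009 m and x of bush in the frame of bin_bushes between -0.077 and 0.077 m and y of bush in the frame of bin_bushes between -0.052 and 0.052 m and z of bush in the frame of bin_bushes between 0.001 and 0.009 m); the robot touches nothing.
It fails at once if the pressure gauge is pushed more than 15 mm from its place or tipped (distance of gauge from where it was at the start of the episode above 0.015 m or angle between gauge's own z axis and vertical above 0.5 rad).
It fails at once if the socket is pushed more than 15 mm from its place or tipped (distance of socket from where it was at the start of the episode above 0.015 m or angle between socket's own z axis and vertical above 0.5 rad).
It fails at once if the small tin is pushed more than 15 mm from its place or tipped (distance of tin from where it was at the start of the episode above 0.015 m or angle between tin's own z axis and vertical above 0.5 rad).
It fails at once if a part is dropped: it falls free faster than 0.7 m/s, from more than about 25 mm ((linear speed of bearing_large above 0.7 m/s and contact force between bearing_large and the fingers below 0.05 N) or (linear speed of bearing_small above 0.7 m/s and contact force between bearing_small and the fingers below 0.05 N) or (linear speed of bolt above 0.7 m/s and contact force between bolt and the fingers below 0.05 N) or (linear speed of gear above 0.7 m/s and contact force between gear and the fingers below 0.05 N) or (linear speed of bush above 0.7 m/s and contact force between bush and the fingers below 0.05 N)).
It also fails if it takes over 122 s, if anything falls off the work surface, if the arm or the gripper's body presses on something with over 40 N, if the wrist force passes 120 N, or if a joint passes its speed limit or range.

## Working session

There is one attempt and no reset: what is moved stays moved. The work goes in short steps, Python scripts to look and compute and a shell command to move; the robot and the scene stay as the last step left them, time stands still between calls to the robot, and variables do not carry over. Pictures are saved under pics/ and viewed, and the job is handed in when it is done.

```bash
mkdir -p pics
python3 - <<'E'
from cell import manip, snapshot
import cv2
print(manip.state())
for n in ("scene","side","wrist"):
    s=snapshot(n); cv2.imwrite(f"pics/{n}0.png",s["pixels"]); print(n,s["mtx"].tolist(),s["R"].tolist(),s["t"].tolist())
E
```

```text
{'t': 0.0, 'joints': array([ 1.13999440e+00,  3.42746780e-01,  1.52503904e+00,  1.85231071e-05,
        1.27538129e+00, -1.45976125e-01]), 'joint_velocities': array([-2.37170595e-05, -3.13846615e-05,  2.43518800e-04, -2.38961570e-03,
       -7.43360642e-04,  5.24768348e-04]), 'tau': array([-3.85188478e-04, -4.31265843e+01, -2.44214523e+01,  7.14380457e-02,
        5.60346292e-02, -1.66327150e-04]), 'eef_pos': array([0.14730734, 0.5034815 , 0.22602479]), 'eef_rot': array([-3.14003752e+00, -2.46541927e-04,  2.85676125e+00]), 'contact_force': array([-0.60034689, -0.23584925, -0.01401508]), 'torque': array([ 0.01755089, -0.04579708,  0.01959794]), 'grip_width': 0.9994657407365741}
scene [[570.6348346281575, 0.0, 325.46093455590903], [0.0, 570.6348346281575, 229.69513429935404], [0.0, 0.0, 1.0]] [[-0.5127778650375588, 0.8584199073157356, 0.013195599704710731], [0.5630931367444987, 0.34788699647538723, -0.7496003982353364], [-0.6480624819249794, -0.37694814020946926, -0.6617591095813175]] [0.3013088258395309, -0.2737085373638383, 1.5845122124764517]
side [[492.08829757817165, 0.0, 321.5201747960462], [0.0, 492.08829757817165, 235.8246393418748], [0.0, 0.0, 1.0]] [[-0.9996959852097542, -0.018705935340679537, -0.016063160913383622], [-0.0004924576156365337, 0.6664989912912481, -0.7455057693225757], [0.02465146326277089, -0.7452712141165653, -0.6663055776205277]] [0.5774854124425949, 0.03317552877914341, 0.9803972163761495]
wrist [[374.3013947994847, 0.0, 318.50399865387107], [0.0, 374.3013947994847, 240.67609533093554], [0.0, 0.0, 1.0]] [[0.2817049085819307, 0.9595001112073797, -0.0013715224654110238], [0.915861938782118, -0.26846620866076953, 0.2985344266539001], [0.2860756081372664, -0.08535473859335048, -0.9543978808801675]] [-0.5241265725493558, -0.03624825059936152, 0.3909660464614142]
```

View pics/scene0.png

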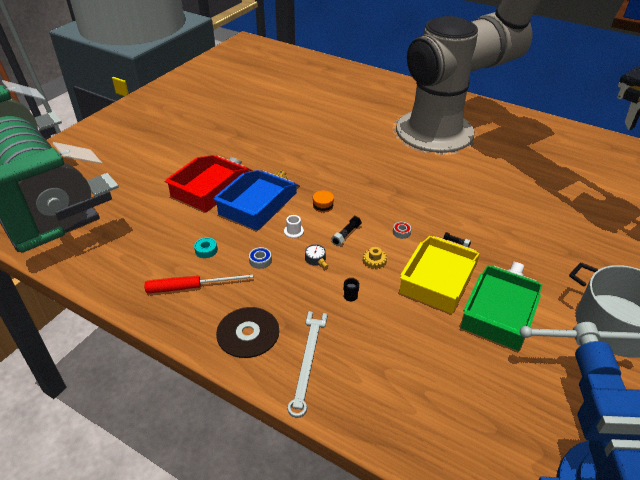

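View pics/side0.png

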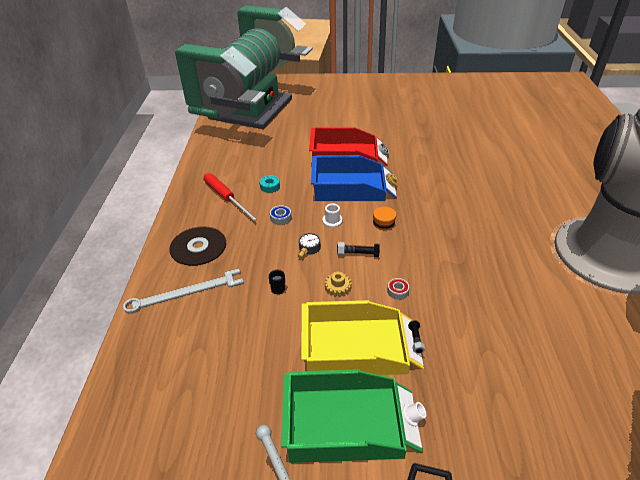

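View pics/wrist0.png

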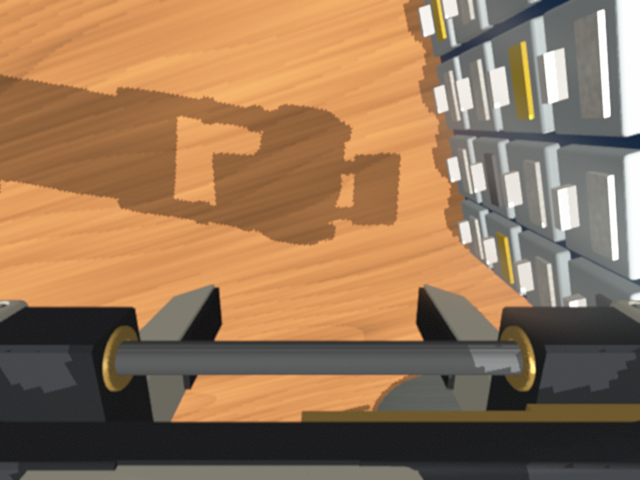

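The parts lie mid-bench. The large bearing (blue seals) is at scene (260,257), with a turquoise look-alike at (206,247). The bins run red, blue, then yellow, green. Next I'll enlarge both views.

Run:
```python
import cv2
a=cv2.imread("pics/scene0.png"); b=cv2.imread("pics/side0.png")
cv2.imwrite("pics/sc1.png",cv2.resize(a[180:310,190:390],None,fx=4,fy=4,interpolation=cv2.INTER_CUBIC))
cv2.imwrite("pics/sd1.png",cv2.resize(b[170:305,240:420],None,fx=4.4,fy=4.4,interpolation=cv2.INTER_CUBIC))
```

```text
(no output)
```

View pics/sc1.png

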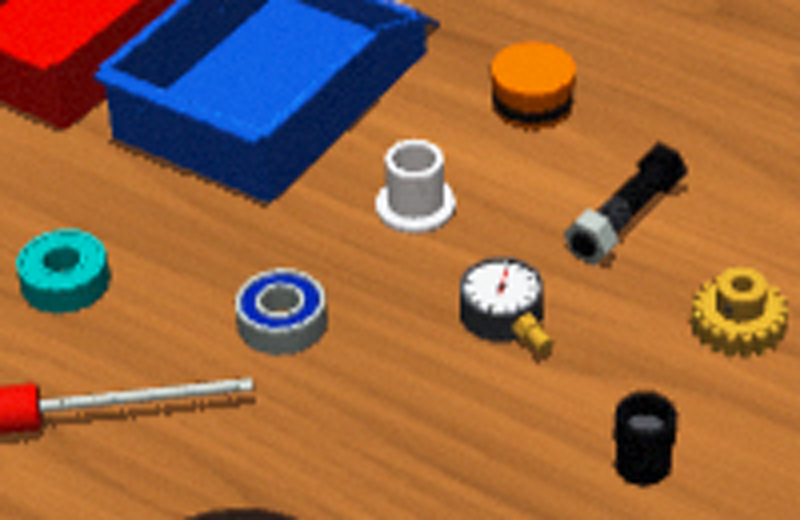

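View pics/sd1.png

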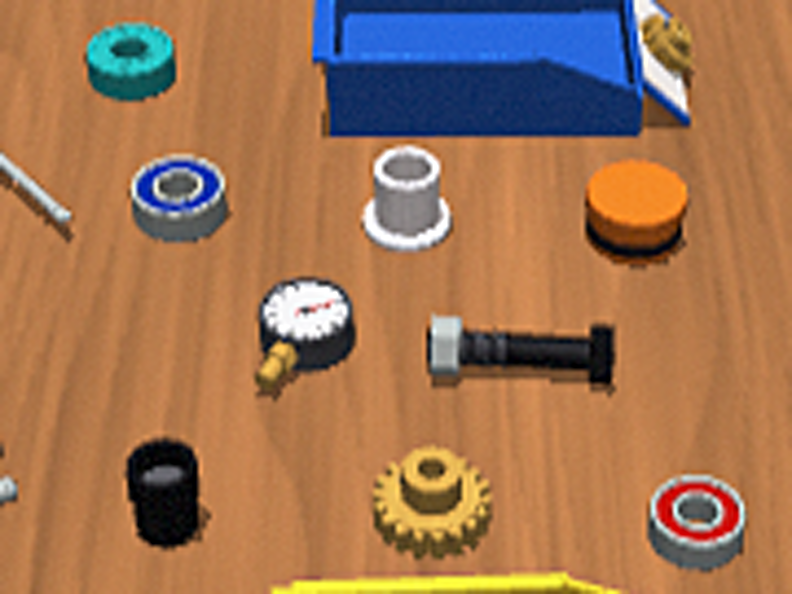

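The crop confirms the choice. The blue-sealed steel ring is at scene crop (281,298) and the turquoise look-alike at (62,257). The red bearing is outside the scene crop. Next: crops of the bins and the red bearing.

Run:
```python
import cv2
a=cv2.imread("pics/scene0.png"); b=cv2.imread("pics/side0.png")
def c(im,x0,y0,x1,y1,f,n): cv2.imwrite("pics/%s.png"%n,cv2.resize(im[y0:y1,x0:x1],None,fx=f,fy=f,interpolation=cv2.INTER_CUBIC))
c(a,380,210,560,350,4,"sc2"); c(a,155,145,315,245,5,"sc3")
c(b,270,280,440,470,3,"sd2"); c(b,290,115,420,215,6,"sd3")
```

```text
(no output)
```

View pics/sc2.png

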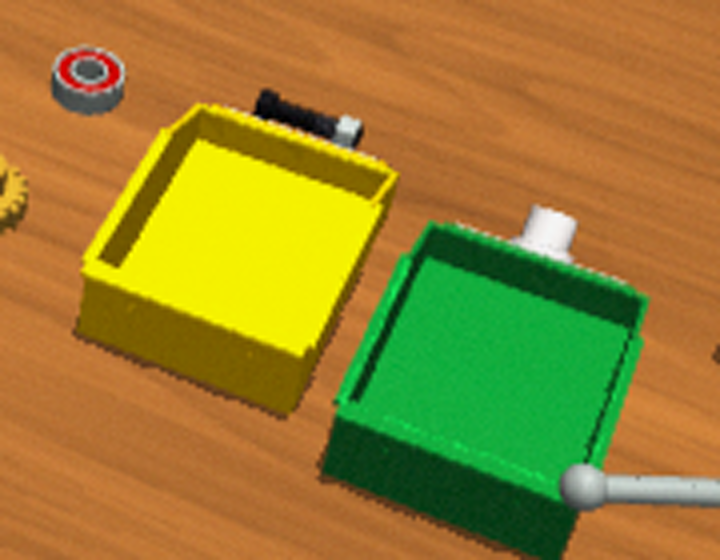

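View pics/sc3.png

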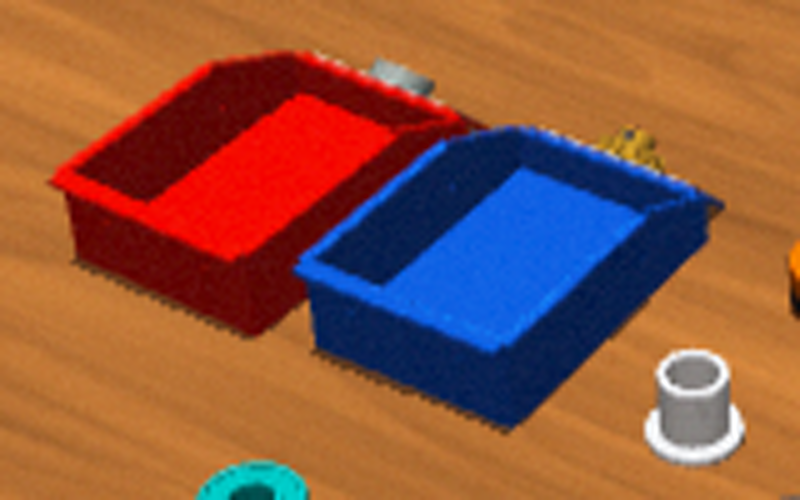

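View pics/sd2.png

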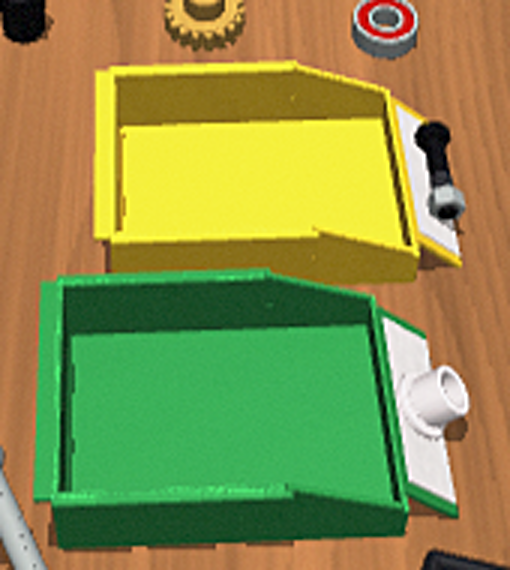

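View pics/sd3.png

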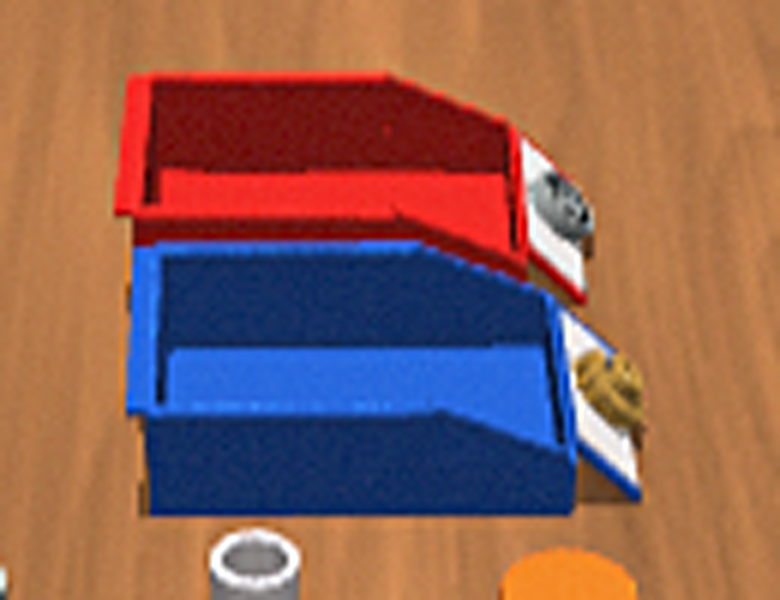

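The samples match the listing: red bears a bearing, blue the brass gear, yellow the black bolt, green the white bush. Now I'll triangulate.

```bash
cat > h.py <<'E'
import numpy as np, cv2
from cell import manip, snapshot
from scipy.optimize import least_squares
from scipy.spatial.transform import Rotation as Ro
def cams(): return {n:{k:np.array(v) for k,v in snapshot(n).items() if k!="pixels"} for n in("scene","side")}
def proj(c,X): p=np.array(X)@c["R"].T+c["t"]; q=p@c["mtx"].T; return q[...,:2]/q[...,2:]
def P(c): return c["mtx"]@np.hstack([c["R"],c["t"][:,None]])
def tri(c1,p1,c2,p2):
    X=cv2.triangulatePoints(P(c1),P(c2),np.float64(p1).reshape(2,1),np.float64(p2).reshape(2,1)); X=(X[:3]/X[3]).ravel()
    e=[np.abs(proj(c,X)-p).max() for c,p in((c1,p1),(c2,p2))]; return X,max(e)
def onz(c,p,z):
    C=-c["R"].T@c["t"]; d=c["R"].T@np.linalg.inv(c["mtx"])@np.array([*p,1.]); return C+d*(z-C[2])/d[2]
def un(p,f,o): return (np.array(p)+.5)/f-.5+np.array(o)
E
cat > m1.py <<'E'
from h import *
C=cams(); A,B=C["scene"],C["side"]
S1=lambda x,y:un((x,y),4,(190,180)); S2=lambda x,y:un((x,y),4,(380,210)); S3=lambda x,y:un((x,y),5,(155,145))
D1=lambda x,y:un((x,y),4.4,(240,170)); D2=lambda x,y:un((x,y),3,(270,280)); D3=lambda x,y:un((x,y),6,(290,115))
L={"bl":(S1(281,298),D1(179,185)),"bs":(S2(89,70),D1(697,510)),"turq":(S1(62,257),D1(131,49)),"bush":(S1(414,157),D1(407,167)),
"gear":(S1(743,284),D1(432,467)),"nut":(S1(594,236),D1(445,347)),"head":(S1(662,168),D1(601,353)),"gauge":(S1(503,287),D1(307,311)),
"stem":(S1(543,345),D1(268,372)),"socket":(S1(646,413),D1(163,457)),"tin":(S1(534,67),D1(637,188)),
"Yf-":(S2(204,106),D2(388,91)),"Yf+":(S2(397,173),D2(418,250)),"Gf-":(S2(432,226),D2(374,299)),"Gf+":(S2(647,297),D2(406,505)),
"Yb+":(S2(290,414),D2(113,272)),
"Rf-":(S3(300,55),D3(513,124)),"Rf+":(S3(460,118),D3(527,275)),"Bf-":(S3(522,128),D3(550,292)),"Bf+":(S3(700,203),D3(574,455)),"Bb+":(S3(510,430),D3(147,514))}
for k,(a,b) in L.items():
    X,e=tri(A,a,B,b); print(k,(X*1000).round(1),"err%.1f"%e)
E
python3 m1.py
```

```text
bl [ 668.5 -109.8   17.6] err0.5
bs [434.7 104.2  16.3] err0.5
turq [ 703.5 -226.1   17.1] err0.6
bush [ 556.  -100.8   36. ] err0.5
gear [545.4  94.2  30.5] err0.2
nut [538.6   2.5  14. ] err0.5
head [468.3   5.6  12.6] err0.3
gauge [601.9 -16.   18.7] err0.4
stem [619.1  18.2  10.4] err0.5
socket [657.4  98.2  38.7] err0.4
tin [446.  -91.3  29.4] err0.1
Yf- [441.1 172.9  28.2] err0.0
Yf+ [435.9 278.2  27.5] err0.0
Gf- [461.1 305.9  25.1] err0.2
Gf+ [456.6 412.5  28.1] err0.0
Yb+ [596.6 284.2   7.1] err2.6
Rf- [ 445.9 -409.    28.3] err0.1
Rf+ [ 444.3 -310.2   21.2] err1.8
Bf- [ 439.4 -276.9   29.3] err0.1
Bf+ [ 437.5 -175.3   23.4] err0.3
Bb+ [ 597.5 -171.2    0.9] err0.3
```

Heights agree with the text to within 1–2 mm for nearly all points. Next, a helper that works out the distance left in tool axes, plus a check of the screwdriver tip and possible obstacles.

```bash
cat > go.py <<'E'
# python3 go.py x y z yaw_deg (mm): remaining shift in current tool axes and rotvec
import sys
from h import *
s=manip.state(); R=Ro.from_euler("xyz",s["eef_rot"]).as_matrix()
x,y,z,w=map(float,sys.argv[1:5])
T=Ro.from_euler("xyz",[np.pi,0,np.radians(w)]).as_matrix()
rv=Ro.from_matrix(R.T@T).as_rotvec()
d=np.array([x,y,z])-s["eef_pos"]*1000
print("t%.2f pos"%s["t"],(s["eef_pos"]*1000).round(1),"yaw%.1f"%np.degrees(s["eef_rot"][2]),"F",s["contact_force"].round(1),"g%.3f"%s["grip_width"])
print("now-axes shift",(R.T@d).round(1),"rot",rv.round(3),"| shift in target axes",(T.T@d).round(1))
E
python3 go.py 504 4 200 177.5
python3 - <<'E'
from h import *
C=cams();A,B=C["scene"],C["side"]
print(onz(A,un((250,383),4,(190,180)),.003),onz(B,(254,220),.003))
E
python3 -m crank '[0,0,0,0,0,-0.12, 0,0,0,0,0,-0.12]' 0.6 25; python3 go.py 504 4 200 177.5
```

```text
t0.25 pos [147.4 503.7 226.4] yaw163.7 F [-0.  -0.1 -0.2] g1.000
now-axes shift [-482.6 -379.4   26.6] rot [-0.001 -0.    -0.241] | shift in target axes [-378.  -483.7   26.4]
[ 0.71454796 -0.09730214  0.003     ] [ 0.72615085 -0.09745893  0.003     ]
t: 0.52
eef_pos: [0.1474, 0.5037, 0.2265]
eef_rot: [-3.141, -0.0, 3.101]
contact_force: [-0.0, -0.8, 0.2]
grip_width: 0.901
t0.52 pos [147.4 503.7 226.5] yaw177.7 F [-0.  -0.8  0.2] g0.901
now-axes shift [-376.3 -485.    26.6] rot [-0.001 -0.     0.004] | shift in target axes [-378.  -483.7   26.5]
```

```bash
python3 -m crank '[-25,-32,2,0,0,0, -25,-32,2,0,0,0, -25,-32,2,0,0,0, -25,-32,2,0,0,0, -25,-32,2,0,0,0, -25,-32,2,0,0,0, -25,-32,2,0,0,0, -25,-32,2,0,0,0]'; python3 go.py 504 4 120 177.5
```

```text
t: 1.18
eef_pos: [0.3406, 0.2394, 0.2094]
eef_rot: [3.137, 0.002, 3.124]
contact_force: [1.6, 0.0, 0.0]
grip_width: 0.599
t1.18 pos [340.6 239.4 209.4] yaw179.0 F [1.6 0.  0. ] g0.599
now-axes shift [-167.3 -232.9   88.6] rot [0.005 0.002 0.026] | shift in target axes [-173.5 -228.    89.4]
```

```bash
python3 -m crank '[-21,-29,11,0,0,0.01, -21,-29,11,0,0,0.01, -21,-29,11,0,0,0, -21,-29,11,0,0,0, -21,-29,11,0,0,0, -21,-29,11,0,0,0, -21,-29,11,0,0,0, -21,-29,11,0,0,0]'; python3 go.py 504 4 120 177.5
python3 - <<'E'
from h import *
for n in("scene","side","wrist"):
    s=snapshot(n); cv2.imwrite("pics/%s2.png"%n,s["pixels"])
E
```

```text
t: 1.85
eef_pos: [0.5095, -0.0123, 0.121]
eef_rot: [3.134, 0.012, 3.1]
contact_force: [0.7, 0.6, 0.2]
grip_width: 0.597
t1.85 pos [509.5 -12.3 121. ] yaw177.6 F [0.7 0.6 0.2] g0.597
now-axes shift [ 6.1 16.1  1.1] rot [0.007 0.012 0.002] | shift in target axes [ 6.2 16.1  1. ]
```

View pics/wrist2.png

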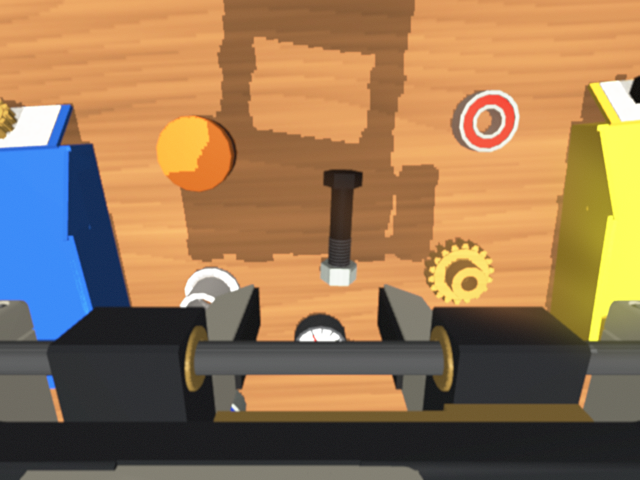

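Wrist view: the bolt's head is at (343,179) and its nut at (339,272). The bush, the gear at (460,272) and the red bearing (489,121) are also in view. I'll cross-check these with the wrist calibration.

```bash
python3 - <<'E'
from h import *
s=snapshot("wrist")
for n,p,z in(("headtop",(343,177),.024),("nut",(339,268),.022),("shank",(341,220),.02),("bs",(489,121),.016),("gearhub",(466,281),.03)): print(n,(onz(s,p,z)*1000).round(1))
E
python3 -m crank '[6,16,1,0.007,0.012,0, 0,0,0,0,0,0]'; python3 go.py 504 4 4 177.5
```

```text
headtop [463.6   6.6  24. ]
nut [530.2   2.1  22. ]
shank [494.5   4.7  20. ]
bs [432.2 105.2  16. ]
gearhub [541.4  92.8  30. ]
t: 2.22
eef_pos: [0.5021, 0.0064, 0.1203]
eef_rot: [3.14, -0.003, 3.098]
contact_force: [-0.5, 1.2, -0.3]
grip_width: 0.602
t2.22 pos [502.1   6.4 120.3] yaw177.5 F [-0.5  1.2 -0.3] g0.602
now-axes shift [ -2.4  -2.4 116.3] rot [ 0.001 -0.003  0.   ] | shift in target axes [ -2.1  -2.3 116.3]
```

```bash
python3 -m crank '[0,-2,25,0,0,0, 0,0,25,0,0,0, 0,0,25,0,0,0, 0,0,20,0,0,0, 0,0,12,0,0,0, 0,0,5,0,0,0, 0,0,2,0,0,0, 0,0,0,0,0,0]'; python3 go.py 502 4 4 177.5
```

```text
t: 2.88
eef_pos: [0.5031, 0.0119, 0.009]
eef_rot: [3.141, 0.01, 3.115]
contact_force: [-1.0, 0.6, 0.1]
grip_width: 0.599
t2.88 pos [503.1  11.9   9. ] yaw178.5 F [-1.   0.6  0.1] g0.599
now-axes shift [ 1.  -7.9  5. ] rot [0.001 0.01  0.017] | shift in target axes [ 0.8 -7.9  5. ]
```

```bash
python3 -m crank '[0,-5,3,0,0.005,0.01, 0,0,2,0,0,0, 0,0,0,0,0,0]'; python3 go.py 502 4 4 177.5
```

```text
t: 3.13
eef_pos: [0.5046, 0.0068, 0.0062]
eef_rot: [3.141, 0.01, 3.105]
contact_force: [-0.2, 0.0, -0.5]
grip_width: 0.599
t3.13 pos [504.6   6.8   6.2] yaw177.9 F [-0.2  0.  -0.5] g0.599
now-axes shift [ 2.5 -2.9  2.2] rot [0.    0.01  0.007] | shift in target axes [ 2.5 -3.   2.2]
```

```bash
python3 -m crank '[3,-3,2,0,0.01,0, 0,0,0,0,0,0]'; python3 -m crank '[0,0,0,0,0,0, 0,0,0,0,0,0, 0,0,0,0,0,0, 0,0,0,0,0,0]' 0 25;  python3 go.py 518 229 120 182
```

```text
t: 3.3
eef_pos: [0.5019, 0.0034, 0.005]
eef_rot: [-3.141, 0.001, 3.105]
contact_force: [-0.3, 0.5, -0.4]
grip_width: 0.598
t: 3.63
eef_pos: [0.5023, 0.0029, 0.0055]
eef_rot: [-3.141, 0.002, 3.104]
contact_force: [-1.0, 0.1, 0.6]
grip_width: 0.357
t3.63 pos [502.3   2.9   5.5] yaw177.9 F [-1.   0.1  0.6] g0.357
now-axes shift [  -7.4  226.5 -114.5] rot [-0.     0.002 -0.072] | shift in target axes [ -23.6  225.4 -114.5]
```

```bash
python3 -m crank '[0,0,0,0,0,0, 0,0,0,0,0,0, 0,0,0,0,0,0, 0,0,0,0,0,0]'; python3 -m crank '[0,0,-8,0,0,0, 0,0,-20,0,0,0, 0,0,-30,0,0,0, 0,0,-30,0,0,0, 0,0,-25,0,0,0, 0,0,-5,0,0,0]'; python3 go.py 518 229 120 182
```

```text
t: 3.97
eef_pos: [0.5023, 0.003, 0.0056]
eef_rot: [-3.141, 0.002, 3.104]
contact_force: [0.2, -0.7, 0.4]
grip_width: 0.163
t: 4.47
eef_pos: [0.4992, 0.0036, 0.1272]
eef_rot: [3.141, -0.008, 3.105]
contact_force: [1.8, -0.1, -1.0]
grip_width: 0.163
t4.47 pos [499.2   3.6 127.2] yaw177.9 F [ 1.8 -0.1 -1. ] g0.163
now-axes shift [-10.5 225.9   7.4] rot [ 0.001 -0.008 -0.072] | shift in target axes [-26.7 224.6   7.2]
```

```bash
python3 -m crank '[-2,15,0,0,0,-0.02, -3,35,0,0,0,-0.02, -3,35,0,0,0,-0.02, -3,35,0,0,0,-0.01, -3,35,0,0,0,0, -3,35,0,0,0,0, -3,20,0,0,0,0, -3,8,0,0,0,0]'; python3 go.py 518 229 80 182
python3 - <<'E'
from h import *
for n in("scene","side"):
    s=snapshot(n); cv2.imwrite("pics/%s3.png"%n,cv2.resize(s["pixels"][180:460,260:620],None,fx=2,fy=2))
E
```

```text
t: 5.13
eef_pos: [0.5187, 0.228, 0.1264]
eef_rot: [-3.141, -0.006, -3.112]
contact_force: [-1.3, -0.6, -2.5]
grip_width: 0.163
t5.13 pos [518.7 228.  126.4] yaw-178.3 F [-1.3 -0.6 -2.5] g0.163
now-axes shift [ 0.4  1.  46.4] rot [-0.    -0.006 -0.006] | shift in target axes [ 0.7  1.  46.4]
```

View pics/side3.png

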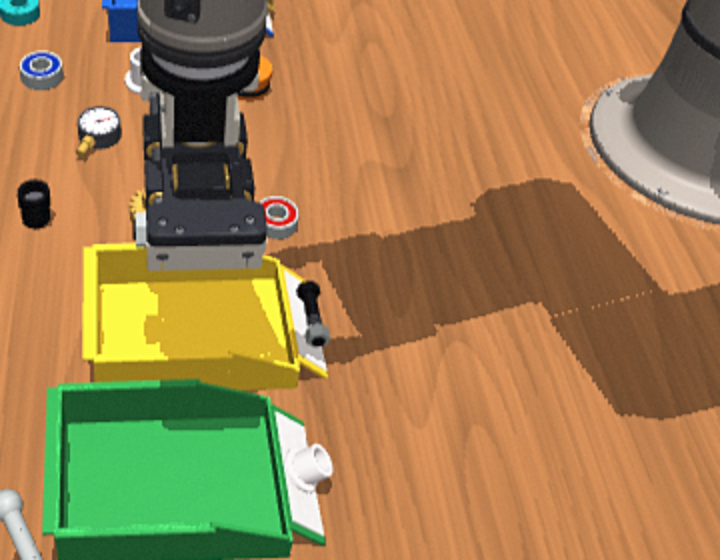

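The nut shows beside the gripper at (142,228), so the bolt is held. Lowering into the yellow bin, where the TCP should end near z = 9.5 mm.

```bash
python3 -m crank '[0,0,12,0,0,0, 0,0,25,0,0,0, 0,0,25,0,0,0, 0,0,25,0,0,0, 0,0,12,0,0,0, 0,0,4,0,0,0, 0,0,2,0,0,0, 0,0,0,0,0,0]'; python3 go.py 518 229 9.5 182
```

```text
t: 5.9
eef_pos: [0.5192, 0.2142, 0.0168]
eef_rot: [-3.136, -0.008, -3.12]
contact_force: [-0.2, -0.1, -1.6]
grip_width: 0.165
t5.90 pos [519.2 214.2  16.8] yaw-178.8 F [-0.2 -0.1 -1.6] g0.165
now-axes shift [ 0.9 14.9  7.3] rot [-0.005 -0.008 -0.013] | shift in target axes [ 0.7 14.8  7.3]
```

```bash
python3 -m crank '[1,10,2,-0.005,-0.008,0, 0,3,2,0,0,0, 0,0,2,0,0,0, 0,0,1,0,0,0, 0,0,0,0,0,0]'; python3 go.py 518 229 9.5 182
```

```text
t: 6.32
eef_pos: [0.5202, 0.2282, 0.0128]
eef_rot: [3.14, 0.007, -3.121]
contact_force: [-0.1, -0.3, -1.0]
grip_width: 0.168
t6.32 pos [520.2 228.2  12.8] yaw-178.8 F [-0.1 -0.3 -1. ] g0.168
now-axes shift [2.2 0.8 3.3] rot [ 0.002  0.007 -0.014] | shift in target axes [2.2 0.9 3.3]
```

```bash
python3 -m crank '[1,0,2,0,0.005,0, 0,0,1,0,0,0, 0,0,1,0,0,0, 0,0,1,0,0,0, 0,0,0,0,0,0]'; python3 go.py 518 229 9.5 182
```

```text
t: 6.73
eef_pos: [0.5198, 0.2287, 0.0099]
eef_rot: [3.139, 0.004, -3.12]
contact_force: [1.3, 0.0, -2.1]
grip_width: 0.164
t6.73 pos [519.8 228.7   9.9] yaw-178.8 F [ 1.3  0.  -2.1] g0.164
now-axes shift [1.8 0.3 0.4] rot [ 0.002  0.004 -0.013] | shift in target axes [1.8 0.3 0.4]
```

```bash
python3 -m crank '[0,0,1,0,0,0, 0,0,1,0,0,0, 0,0,0,0,0,0]'; python3 -m crank '[0,0,0,0,0,0, 0,0,0,0,0,0, 0,0,0,0,0,0, 0,0,0,0,0,0]' 0.42 25; python3 go.py 518 229 100 182
```

```text
t: 6.98
eef_pos: [0.5201, 0.2288, 0.0098]
eef_rot: [3.139, 0.005, -3.12]
contact_force: [-0.2, -0.6, -1.2]
grip_width: 0.165
t: 7.32
eef_pos: [0.5206, 0.2288, 0.0096]
eef_rot: [3.139, 0.006, -3.12]
contact_force: [-0.2, 0.2, 0.6]
grip_width: 0.394
t7.32 pos [520.6 228.8   9.6] yaw-178.8 F [-0.2  0.2  0.6] g0.394
now-axes shift [  2.1   0.5 -90.4] rot [ 0.003  0.006 -0.014] | shift in target axes [  2.6   0.3 -90.4]
```

```bash
python3 -m crank '[0,0,-15,0,0,0, 0,0,-30,0,0,0, 0,0,-30,0,0,0, 0,0,-20,0,0,0, 0,-10,-2,0,0,0, 0,0,0,0,0,0]' 0.55; python3 go.py 544 94 100 180
python3 - <<'E'
from h import *
for n in("scene","side"):
    s=snapshot(n); cv2.imwrite("pics/%s4.png"%n,cv2.resize(s["pixels"][180:460,260:620],None,fx=2,fy=2))
E
```

```text
t: 7.82
eef_pos: [0.519, 0.2176, 0.1075]
eef_rot: [3.14, 0.001, -3.12]
contact_force: [0.3, -0.2, -0.3]
grip_width: 0.547
t7.82 pos [519.  217.6 107.5] yaw-178.7 F [ 0.3 -0.2 -0.3] g0.547
now-axes shift [ -22.2 -124.1    7.4] rot [0.001 0.001 0.022] | shift in target axes [ -25.  -123.6    7.5]
```

View pics/scene4.png

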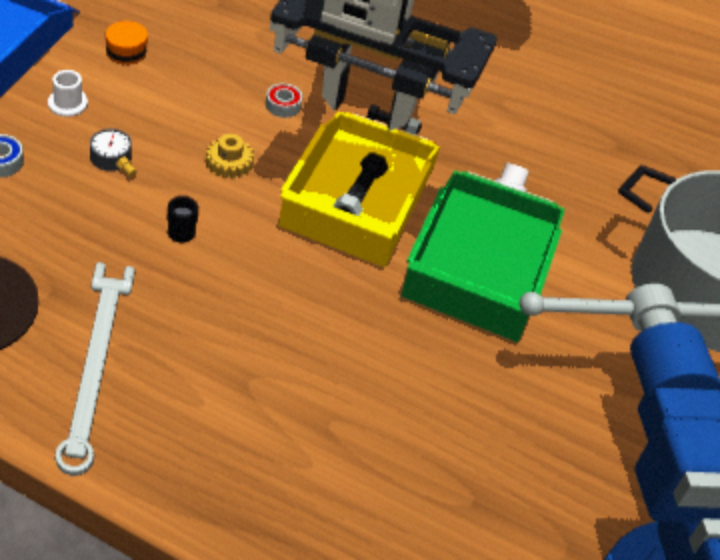

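The bolt lies flat in the yellow bin, at (362,182) in this crop. Next the gear; I'll also measure the vise handle's ball near the green bin.

```bash
python3 - <<'E'
from h import *
C=cams();print(tri(C["scene"],(525,331),C["side"],(264,432)))
E
python3 -m crank '[-2,-8,0,0,0,0.01, -4,-20,0,0,0,0.01, -4,-25,0,0,0,0, -4,-25,0,0,0,0, -4,-22,0,0,0,0, -3,-12,0,0,0,0, -2,-5,0,0,0,0, 0,0,0,0,0,0]' 0.55 20; python3 go.py 543.5 94 17 180
```

```text
(array([0.64145569, 0.41986434, 0.08508461]), np.float64(0.4192494278769914))
t: 8.68
eef_pos: [0.5388, 0.0954, 0.0968]
eef_rot: [-3.141, -0.017, -3.141]
contact_force: [0.4, -0.2, -0.3]
grip_width: 0.552
t8.68 pos [538.8  95.4  96.8] yaw-179.9 F [ 0.4 -0.2 -0.3] g0.552
now-axes shift [-6.1 -1.4 79.7] rot [-0.001 -0.017  0.001] | shift in target axes [-4.7 -1.4 79.8]
```

```bash
python3 -m crank '[-4,-1,15,0,-0.015,0, 0,0,20,0,0,0, 0,0,18,0,0,0, 0,0,8,0,0,0, 0,0,4,0,0,0, 0,0,0,0,0,0]'; python3 go.py 543.5 94 17 180
```

```text
t: 9.18
eef_pos: [0.5429, 0.0985, 0.0291]
eef_rot: [3.141, -0.001, -3.14]
contact_force: [0.1, -0.6, 0.2]
grip_width: 0.554
t9.18 pos [542.9  98.5  29.1] yaw-179.9 F [ 0.1 -0.6  0.2] g0.554
now-axes shift [-0.6 -4.6 12.1] rot [ 0.001 -0.001  0.002] | shift in target axes [-0.6 -4.5 12.1]
```

Run:
```python
from h import *
s=snapshot("side"); cv2.imwrite("pics/side5.png",cv2.resize(s["pixels"][210:330,240:440],None,fx=4,fy=4))
s=snapshot("wrist"); cv2.imwrite("pics/wrist5.png",s["pixels"])
```

```text
(no output)
```

View pics/side5.png

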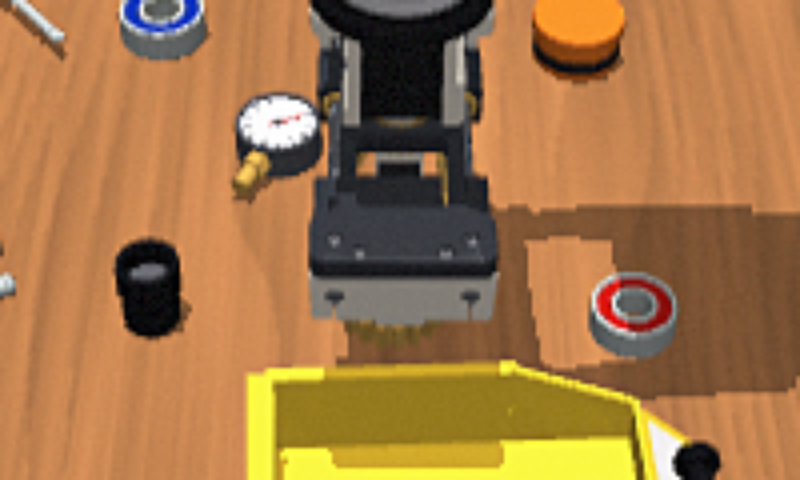

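View pics/wrist5.png

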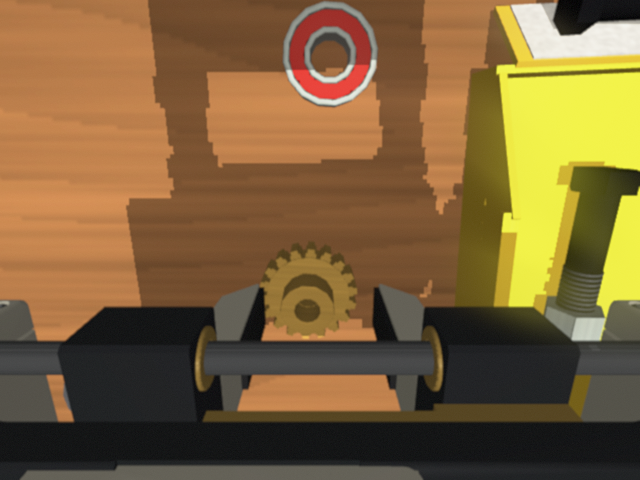

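Wrist view: the hub's top is at (307,288) between the fingers, a little to the left, which agrees with the 4 mm error in y.

```bash
python3 - <<'E'
from h import *
s=snapshot("wrist"); print(onz(s,(307,298),.03)*1000, onz(s,(330,54),.016)*1000, proj({k:np.array(v) for k,v in s.items()},manip.state()["eef_pos"]))
E
python3 -m crank '[-1,-4,4,0,0,0, 0,0,4,0,0,0, 0,0,3,0,0,0, 0,0,0,0,0,0]'; python3 go.py 543.5 94 17 180
```

```text
[539.0305363   92.99684348  30.        ] [434.49133982 102.9705381   16.        ] [318.34903398 308.42590014]
t: 9.67
eef_pos: [0.5471, 0.094, 0.0214]
eef_rot: [3.14, 0.008, -3.14]
contact_force: [-0.1, 0.5, 0.1]
grip_width: 0.554
t9.67 pos [547.1  94.   21.4] yaw-179.9 F [-0.1  0.5  0.1] g0.554
now-axes shift [3.6 0.  4.4] rot [0.001 0.008 0.002] | shift in target axes [3.6 0.  4.4]
```

```bash
python3 -m crank '[4,0,3,0,0.008,0, 0,0,1,0,0,0, 0,0,0,0,0,0]'; python3 go.py 542.5 94 17 180;  python3 -m crank '[0,0,0,0,0,0, 0,0,0,0,0,0, 0,0,0,0,0,0, 0,0,0,0,0,0, 0,0,0,0,0,0, 0,0,0,0,0,0]' 0 20;  python3 go.py 542.5 94 17 180
```

```text
t: 9.92
eef_pos: [0.5428, 0.0938, 0.0171]
eef_rot: [3.14, -0.001, -3.14]
contact_force: [-0.1, -0.1, 0.6]
grip_width: 0.55
t9.92 pos [542.8  93.8  17.1] yaw-179.9 F [-0.1 -0.1  0.6] g0.550
now-axes shift [0.3 0.2 0.1] rot [ 0.001 -0.001  0.002] | shift in target axes [0.3 0.2 0.1]
t: 10.42
eef_pos: [0.5427, 0.0938, 0.0171]
eef_rot: [3.14, -0.001, -3.14]
contact_force: [-0.1, -0.7, -1.0]
grip_width: 0.275
t10.42 pos [542.7  93.8  17.1] yaw-179.9 F [-0.1 -0.7 -1. ] g0.275
now-axes shift [0.2 0.2 0.1] rot [ 0.001 -0.001  0.002] | shift in target axes [0.2 0.2 0.1]
```

```bash
python3 -m crank '[0,0,0,0,0,0, 0,0,0,0,0,0, 0,0,-8,0,0,0, 0,0,-20,0,0,0, 0,0,-30,0,0,0, 0,0,-30,0,0,0, 0,0,-15,0,0,0, 0,0,-3,0,0,0]' 0 30; python3 go.py 518 -225 125 180
python3 - <<'E'
from h import *
s=snapshot("wrist"); cv2.imwrite("pics/wrist6.png",s["pixels"])
E
```

```text
t: 11.08
eef_pos: [0.5402, 0.0937, 0.1267]
eef_rot: [3.141, -0.009, -3.14]
contact_force: [0.4, -0.2, -1.4]
grip_width: 0.271
t11.08 pos [540.2  93.7 126.7] yaw-179.9 F [ 0.4 -0.2 -1.4] g0.271
now-axes shift [  22.7 -318.6    1.6] rot [ 0.001 -0.009  0.002] | shift in target axes [  22.2 -318.7    1.7]
```

View pics/wrist6.png

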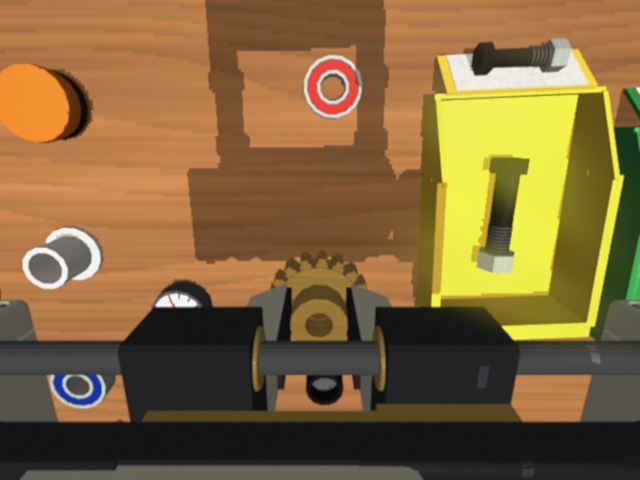

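The gear is held by its hub at (319,318), level, and the bolt lies flat in the yellow bin. On to the blue bin.

```bash
python3 -m crank '[1,-12,0,0,0,0, 3,-30,0,0,0,0, 3,-36,0,0,0,0, 3,-36,0,0,0,0, 3,-36,0,0,0,0, 3,-36,0,0,0,0, 3,-36,0,0,0,0, 3,-36,0,0,0,0]'; python3 go.py 518 -225 120 180
```

```text
t: 11.8
eef_pos: [0.5116, -0.1708, 0.1159]
eef_rot: [3.135, -0.024, -3.127]
contact_force: [0.5, -0.2, -1.9]
grip_width: 0.271
t11.80 pos [ 511.6 -170.8  115.9] yaw-179.2 F [ 0.5 -0.2 -1.9] g0.271
now-axes shift [ -5.5 -54.3  -4.6] rot [ 0.007 -0.024  0.014] | shift in target axes [ -6.4 -54.2  -4.1]
```

```bash
python3 -m crank '[-3,-22,0,0.003,-0.012,0.01, -2,-13,0,0,-0.01,0, 0,-5,0,0,0,0, 0,-1,0,0,0,0, 0,0,0,0,0,0]'; python3 go.py 518 -225 21 180
```

```text
t: 12.22
eef_pos: [0.5094, -0.2231, 0.1077]
eef_rot: [3.134, -0.014, 3.135]
contact_force: [-0.5, 0.9, -2.1]
grip_width: 0.271
t12.22 pos [ 509.4 -223.1  107.7] yaw179.6 F [-0.5  0.9 -2.1] g0.271
now-axes shift [-9.9 -2.5 86.6] rot [ 0.008 -0.014 -0.007] | shift in target axes [-8.6 -1.9 86.7]
```

```bash
python3 -m crank '[-9,-2,10,0.008,-0.013,0, 0,0,18,0,0,0, 0,0,20,0,0,0, 0,0,15,0,0,0, 0,0,6,0,0,0, 0,0,2,0,0,0, 0,0,0,0,0,0]'; python3 go.py 518 -225 21 180
```

```text
t: 12.8
eef_pos: [0.5176, -0.217, 0.0326]
eef_rot: [3.139, -0.005, -3.14]
contact_force: [-0.2, 0.5, -0.8]
grip_width: 0.272
t12.80 pos [ 517.6 -217.    32.6] yaw-179.9 F [-0.2  0.5 -0.8] g0.272
now-axes shift [-0.5 -8.  11.6] rot [ 0.003 -0.005  0.002] | shift in target axes [-0.4 -8.  11.6]
```

```bash
python3 -m crank '[0,-6,3,0,-0.005,0, 0,-2,3,0,0,0, 0,0,2,0,0,0, 0,0,1,0,0,0, 0,0,0,0,0,0]'; python3 go.py 518 -225 21 180
```

```text
t: 13.22
eef_pos: [0.5193, -0.226, 0.0257]
eef_rot: [3.141, 0.004, -3.139]
contact_force: [0.0, -0.6, -0.8]
grip_width: 0.271
t13.22 pos [ 519.3 -226.    25.7] yaw-179.8 F [ 0.  -0.6 -0.8] g0.271
now-axes shift [1.3 1.  4.7] rot [0.    0.004 0.003] | shift in target axes [1.3 1.  4.7]
```

```bash
python3 -m crank '[1,0,2,0,0,0, 0,0,1,0,0,0, 0,0,1,0,0,0, 0,0,1,0,0,0, 0,0,1,0,0,0, 0,0,1,0,0,0, 0,0,0,0,0,0]'; python3 go.py 518 -225 21 180
```

```text
t: 13.8
eef_pos: [0.5188, -0.2266, 0.0214]
eef_rot: [-3.14, 0.007, -3.139]
contact_force: [0.3, -0.8, -1.8]
grip_width: 0.273
t13.80 pos [ 518.8 -226.6   21.4] yaw-179.8 F [ 0.3 -0.8 -1.8] g0.273
now-axes shift [0.8 1.6 0.4] rot [-0.001  0.007  0.003] | shift in target axes [0.8 1.6 0.4]
```

```bash
python3 -m crank '[0,0,1,0,0.005,0, 0,0,1,0,0,0, 0,0,0,0,0,0]'; python3 go.py 518 -225 21 180
```

```text
t: 14.05
eef_pos: [0.5191, -0.2267, 0.0213]
eef_rot: [-3.139, 0.002, -3.139]
contact_force: [-0.0, -0.4, -2.2]
grip_width: 0.275
t14.05 pos [ 519.1 -226.7   21.3] yaw-179.8 F [-0.  -0.4 -2.2] g0.275
now-axes shift [1.1 1.7 0.3] rot [-0.002  0.002  0.003] | shift in target axes [1.1 1.7 0.3]
```

```bash
python3 -m crank '[0,0,2,0,0,0, 0,0,2,0,0,0]'; python3 go.py 518 -225 21 180
```

```text
t: 14.22
eef_pos: [0.5194, -0.2269, 0.0209]
eef_rot: [-3.138, 0.003, -3.138]
contact_force: [-8.9, 4.6, 26.3]
grip_width: 0.271
t14.22 pos [ 519.4 -226.9   20.9] yaw-179.8 F [-8.9  4.6 26.3] g0.271
now-axes shift [ 1.4  1.9 -0.1] rot [-0.003  0.003  0.003] | shift in target axes [ 1.4  1.9 -0.1]
```

On the floor (26 N contact). Release.

```bash
python3 -m crank '[0,0,-1,0,0,0, 0,0,0,0,0,0, 0,0,0,0,0,0, 0,0,0,0,0,0, 0,0,0,0,0,0]' 0.5; python3 -m crank '[0,0,-10,0,0,0, 0,0,-25,0,0,0, 0,0,-30,0,0,0, 0,0,-20,0,0,0, 0,0,-5,0,0,0, 0,0,0,0,0,0]'; python3 go.py 556 -101 110 180
python3 - <<'E'
from h import *
s=snapshot("wrist"); cv2.imwrite("pics/wrist7.png",s["pixels"])
E
```

```text
t: 14.63
eef_pos: [0.5203, -0.2273, 0.0225]
eef_rot: [-3.137, 0.004, -3.138]
contact_force: [-0.1, -0.2, 0.8]
grip_width: 0.498
t: 15.13
eef_pos: [0.5189, -0.2263, 0.1156]
eef_rot: [-3.14, -0.0, -3.138]
contact_force: [0.4, 0.6, -0.9]
grip_width: 0.502
t15.13 pos [ 518.9 -226.3  115.6] yaw-179.8 F [ 0.4  0.6 -0.9] g0.502
now-axes shift [-37.5 125.2   5.4] rot [-0.002 -0.     0.003] | shift in target axes [-37.1 125.3   5.6]
```

View pics/wrist7.png

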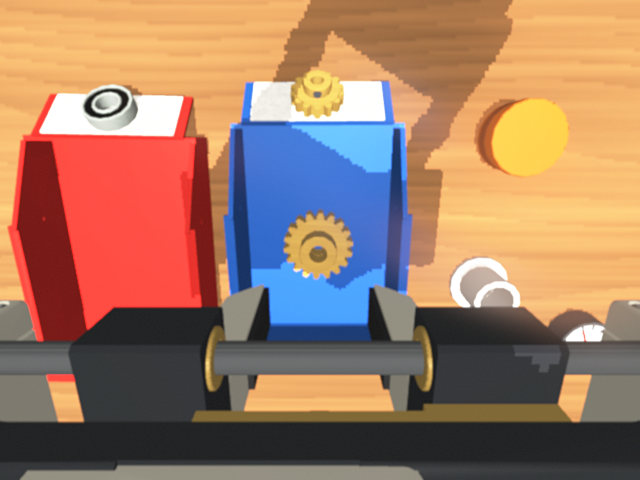

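The gear lies flat in the blue bin at (318,245). The red bin's plate shows its bearing sample at (110,105). Next the bush.

```bash
python3 -m crank '[-3,8,0,0,0,0, -6,22,0,0,0,0, -7,26,0,0,0,0, -7,26,0,0,0,0, -6,22,0,0,0,0, -4,12,0,0,0,0, -2,5,0,0,0,0, 0,0,0,0,0,0]' 0.55 12; python3 go.py 556 -101 60 180
python3 - <<'E'
from h import *
s=snapshot("wrist"); cv2.imwrite("pics/wrist8.png",s["pixels"])
E
```

```text
t: 15.85
eef_pos: [0.5499, -0.0956, 0.1035]
eef_rot: [3.136, -0.017, 3.142]
contact_force: [-0.8, 0.2, -0.0]
grip_width: 0.547
t15.85 pos [549.9 -95.6 103.5] yaw180.0 F [-0.8  0.2 -0. ] g0.547
now-axes shift [-6.8 -5.7 43.4] rot [ 0.006 -0.017 -0.   ] | shift in target axes [-6.1 -5.4 43.5]
```

View pics/wrist8.png

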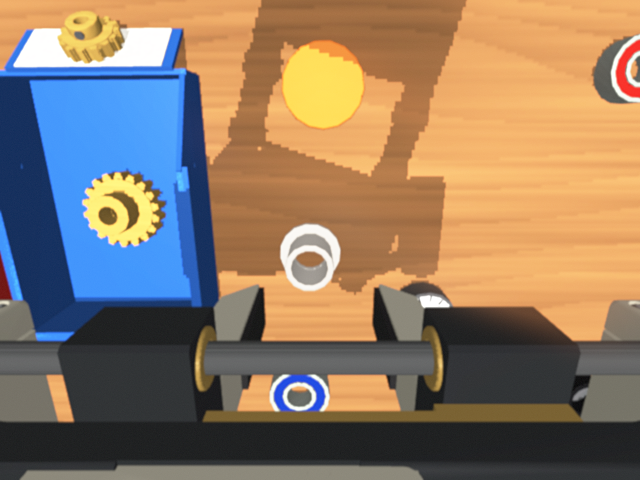

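The bush's top is at (310,269), slightly left of the finger midline.

```bash
python3 - <<'E'
from h import *
s=snapshot("wrist"); print(onz(s,(310,269),.036)*1000,onz(s,(299,394),.018)*1000)
E
python3 -m crank '[-5,-5,8,0.005,-0.016,0, 0,0,15,0,0,0, 0,0,12,0,0,0, 0,0,5,0,0,0, 0,0,0,0,0,0]'; python3 go.py 554 -101 9 180
```

```text
[ 556.06540936 -101.26204638   36.        ] [ 665.66301251 -110.87315389   18.        ]
t: 16.37
eef_pos: [0.5541, -0.1073, 0.0619]
eef_rot: [-3.14, 0.0, 3.135]
contact_force: [-1.1, -0.3, 0.7]
grip_width: 0.547
t16.37 pos [ 554.1 -107.3   61.9] yaw179.6 F [-1.1 -0.3  0.7] g0.547
now-axes shift [ 0.1  6.4 52.9] rot [-0.001 -0.    -0.007] | shift in target axes [ 0.1  6.3 52.9]
```

```bash
python3 -m crank '[-1,6,3,0,0,0, 0,0,10,0,0,0, 0,0,12,0,0,0, 0,0,10,0,0,0, 0,0,5,0,0,0, 0,0,2,0,0,0, 0,0,0,0,0,0]'; python3 go.py 555.5 -101 9 180
```

```text
t: 16.95
eef_pos: [0.5561, -0.1026, 0.018]
eef_rot: [-3.139, 0.003, 3.133]
contact_force: [0.1, -0.1, -0.4]
grip_width: 0.547
t16.95 pos [ 556.1 -102.6   18. ] yaw179.5 F [ 0.1 -0.1 -0.4] g0.547
now-axes shift [0.6 1.6 9. ] rot [-0.002  0.003 -0.009] | shift in target axes [0.6 1.6 9. ]
```

```bash
python3 -m crank '[0,2,4,0,0,0, 0,0,3,0,0,0, 0,0,2,0,0,0, 0,0,0,0,0,0]'; python3 go.py 555.5 -101 9 180; python3 -m crank '[0,0,0,0,0,0, 0,0,0,0,0,0, 0,0,0,0,0,0, 0,0,0,0,0,0, 0,0,0,0,0,0, 0,0,0,0,0,0]' 0 15;  python3 go.py 555.5 -101 9 180
```

```text
t: 17.28
eef_pos: [0.5569, -0.1005, 0.0091]
eef_rot: [-3.139, 0.005, 3.133]
contact_force: [-0.6, -0.1, 1.2]
grip_width: 0.548
t17.28 pos [ 556.9 -100.5    9.1] yaw179.5 F [-0.6 -0.1  1.2] g0.548
now-axes shift [ 1.4 -0.5  0.1] rot [-0.003  0.004 -0.009] | shift in target axes [ 1.4 -0.5  0.1]
t: 17.78
eef_pos: [0.5574, -0.1007, 0.0098]
eef_rot: [-3.138, 0.006, 3.133]
contact_force: [0.2, 0.5, -0.3]
grip_width: 0.342
t17.78 pos [ 557.4 -100.7    9.8] yaw179.5 F [ 0.2  0.5 -0.3] g0.342
now-axes shift [ 1.9 -0.3  0.8] rot [-0.004  0.006 -0.008] | shift in target axes [ 1.9 -0.3  0.8]
```

```bash
python3 -m crank '[0,0,0,0,0,0, 0,0,-8,0,0,0, 0,0,-20,0,0,0, 0,0,-30,0,0,0, 0,0,-30,0,0,0, 0,0,-20,0,0,0, 0,0,-3,0,0,0]' 0 20; python3 go.py 535 361 125 181
python3 - <<'E'
from h import *
s=snapshot("wrist"); cv2.imwrite("pics/wrist9.png",s["pixels"])
E
```

```text
t: 18.37
eef_pos: [0.5549, -0.0998, 0.1253]
eef_rot: [-3.14, -0.0, 3.133]
contact_force: [1.4, -0.2, -0.1]
grip_width: 0.347
t18.37 pos [554.9 -99.8 125.3] yaw179.5 F [ 1.4 -0.2 -0.1] g0.347
now-axes shift [ 2.390e+01  4.607e+02 -4.000e-01] rot [-0.002 -0.    -0.026] | shift in target axes [1.190e+01 4.611e+02 3.000e-01]
```

View pics/wrist9.png

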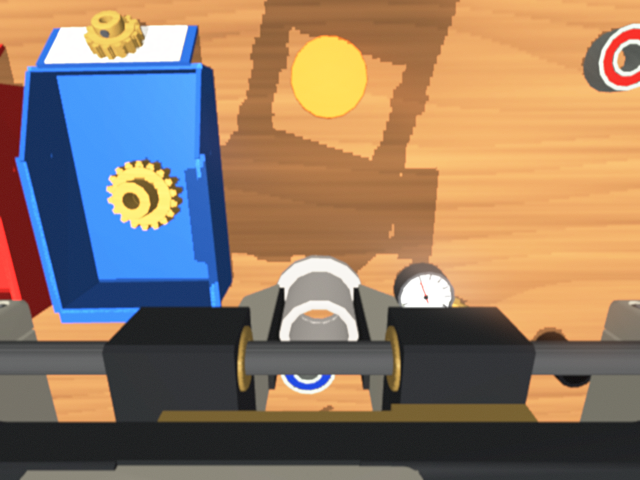

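```bash
python3 - <<'E'
from h import *
s=snapshot("wrist"); C=-np.array(s["R"]).T@np.array(s["t"]); print(C*1000, manip.state()["eef_pos"]*1000)
s=snapshot("side"); print(onz(s,(285,470),.085)*1000); s=snapshot("scene"); print(onz(s,(580,332),.085)*1000)
E
python3 -m crank '[1,12,0,0,0,0, 2,28,0,0,0,-0.01, 2,35,0,0,0,-0.01, 2,35,0,0,0,0, 2,35,0,0,0,0, 2,35,0,0,0,0, 2,35,0,0,0,0, 2,35,0,0,0,0]'; python3 go.py 523 350 125 181
```

```text
[473.14208652 -98.90372092 281.68093956] [553.82926477 -99.50290685 122.4844283 ]
[611.38773815 467.3767128   85.        ]
[594.84159321 499.08086508  85.        ]
t: 19.23
eef_pos: [0.528, 0.1589, 0.1076]
eef_rot: [3.14, -0.031, 3.141]
contact_force: [2.4, -0.2, -0.9]
grip_width: 0.346
t19.23 pos [528.  158.9 107.6] yaw180.0 F [ 2.4 -0.2 -0.9] g0.346
now-axes shift [  5.6 191.2 -16.9] rot [ 0.002 -0.031 -0.018] | shift in target axes [  1.6 191.2 -17.4]
```

```bash
python3 -m crank '[0,33,-3,0,-0.015,-0.01, 0,35,-3,0,-0.01,0, 0,35,-3,0,0,0, 0,33,-3,0,0,0, 0,22,-2,0,0,0, 0,10,0,0,0,0, 0,3,0,0,0,0, 0,0,0,0,0,0]'; python3 go.py 523 350 60 181
```

```text
t: 19.9
eef_pos: [0.5118, 0.3484, 0.1081]
eef_rot: [-3.138, -0.029, -3.121]
contact_force: [0.6, -0.6, -0.9]
grip_width: 0.343
t19.90 pos [511.8 348.4 108.1] yaw-178.8 F [ 0.6 -0.6 -0.9] g0.343
now-axes shift [-12.6   1.5  47.8] rot [-0.003 -0.029  0.003] | shift in target axes [-11.2   1.4  48.1]
```

```bash
python3 -m crank '[-10,2,5,-0.003,-0.027,0, -2,0,12,0,0,0, 0,0,15,0,0,0, 0,0,10,0,0,0, 0,0,4,0,0,0, 0,0,0,0,0,0]'; python3 go.py 523 352 14 181
```

```text
t: 20.4
eef_pos: [0.5224, 0.3425, 0.0552]
eef_rot: [-3.136, -0.01, -3.128]
contact_force: [-0.3, 0.1, -0.7]
grip_width: 0.345
t20.40 pos [522.4 342.5  55.2] yaw-179.2 F [-0.3  0.1 -0.7] g0.345
now-axes shift [-1.1  9.7 41.1] rot [-0.006 -0.01  -0.004] | shift in target axes [-0.7  9.5 41.2]
```

Run:
```python
from h import *
s=snapshot("wrist"); cv2.imwrite("pics/wrist10.png",s["pixels"])
```

```text
(no output)
```

View pics/wrist10.png

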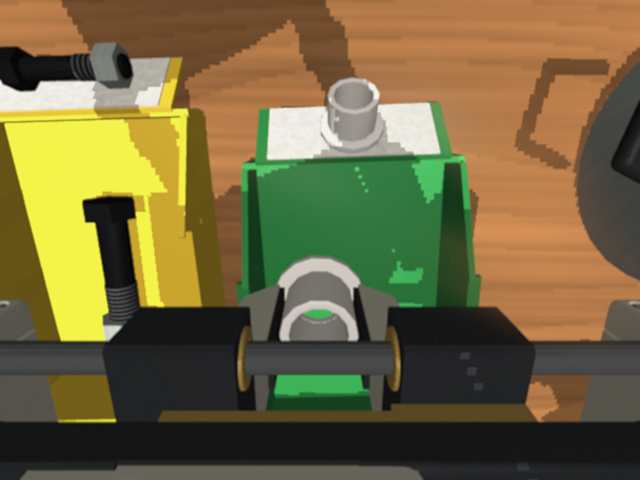

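The bush is upright over the green bin. The bin's middle (~358 px) lies right of the gripper (319), so I move +y before going down.

```bash
python3 -m crank '[-1,12,0,-0.005,-0.01,0, 0,4,2,0,0,0, 0,0,8,0,0,0, 0,0,10,0,0,0, 0,0,6,0,0,0, 0,0,3,0,0,0, 0,0,0,0,0,0]'; python3 go.py 523 360 14 181
```

```text
t: 21.03
eef_pos: [0.5245, 0.3609, 0.0256]
eef_rot: [3.14, 0.004, -3.128]
contact_force: [0.6, 0.1, -0.8]
grip_width: 0.341
t21.03 pos [524.5 360.9  25.6] yaw-179.2 F [ 0.6  0.1 -0.8] g0.341
now-axes shift [ 1.6 -0.9 11.6] rot [ 0.002  0.004 -0.004] | shift in target axes [ 1.5 -0.9 11.6]
```

```bash
python3 -m crank '[0,0,4,0,0,0, 0,0,3,0,0,0, 0,0,2,0,0,0, 0,0,1,0,0,0, 0,0,0,0,0,0]'; python3 go.py 523 360 14 181;python3 -m crank '[0,0,1,0,0,0, 0,0,1,0,0,0, 0,0,0,0,0,0]'; python3 go.py 523 360 14 181
```

```text
t: 21.45
eef_pos: [0.5246, 0.3606, 0.0143]
eef_rot: [3.14, 0.004, -3.128]
contact_force: [-0.1, -0.5, -1.0]
grip_width: 0.349
t21.45 pos [524.6 360.6  14.3] yaw-179.2 F [-0.1 -0.5 -1. ] g0.349
now-axes shift [ 1.6 -0.6  0.3] rot [ 0.001  0.004 -0.004] | shift in target axes [ 1.6 -0.6  0.3]
t: 21.7
eef_pos: [0.5249, 0.3608, 0.014]
eef_rot: [3.14, 0.005, -3.128]
contact_force: [-0.2, -0.4, -0.3]
grip_width: 0.343
t21.70 pos [524.9 360.8  14. ] yaw-179.2 F [-0.2 -0.4 -0.3] g0.343
now-axes shift [ 2.  -0.8  0. ] rot [ 0.002  0.005 -0.004] | shift in target axes [ 2.  -0.7  0. ]
```

```bash
python3 -m crank '[0,0,1.5,0,0,0, 0,0,1.5,0,0,0]'; python3 -m crank '[0,0,0,0,0,0, 0,0,0,0,0,0, 0,0,0,0,0,0, 0,0,0,0,0,0, 0,0,0,0,0,0]' 0.5; python3 -m crank '[0,0,-10,0,0,0, 0,0,-25,0,0,0, 0,0,-30,0,0,0, 0,0,-20,0,0,0, 0,0,-5,0,0,0, 0,0,0,0,0,0]'; python3 go.py 434.5 104 110 180
python3 - <<'E'
from h import *
s=snapshot("wrist"); cv2.imwrite("pics/wrist11.png",s["pixels"])
E
```

```text
t: 21.87
eef_pos: [0.5253, 0.3611, 0.0135]
eef_rot: [3.139, 0.006, -3.128]
contact_force: [-7.0, -3.6, 17.0]
grip_width: 0.345
t: 22.28
eef_pos: [0.526, 0.3614, 0.0142]
eef_rot: [3.138, 0.008, -3.128]
contact_force: [0.8, -0.2, -0.3]
grip_width: 0.501
t: 22.78
eef_pos: [0.5243, 0.3604, 0.1078]
eef_rot: [3.14, 0.004, -3.128]
contact_force: [0.0, -0.8, -0.7]
grip_width: 0.501
t22.78 pos [524.3 360.4 107.8] yaw-179.2 F [ 0.  -0.8 -0.7] g0.501
now-axes shift [  93.2 -255.2   -3.1] rot [0.002 0.004 0.013] | shift in target axes [  89.8 -256.4   -2.2]
```

View pics/wrist11.png

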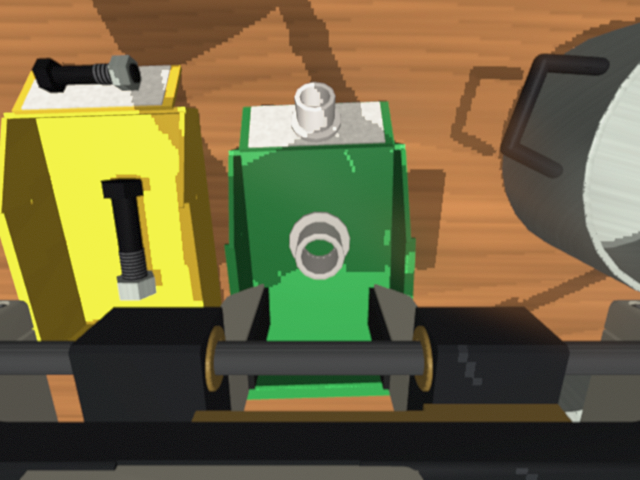

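The bush stands in the green bin at (319,245), and the bolt is flat in yellow. Next the small bearing.

```bash
python3 -m crank '[4,-12,0,0,0,0.01, 11,-30,0,0,0,0, 12,-34,0,0,0,0, 12,-34,0,0,0,0, 12,-34,0,0,0,0, 12,-34,0,0,0,0, 12,-34,0,0,0,0, 7,-20,0,0,0,0]' 0.6 20; python3 go.py 434 104 100 180
```

```text
t: 23.5
eef_pos: [0.4343, 0.1226, 0.0955]
eef_rot: [-3.142, -0.009, -3.13]
contact_force: [1.9, 0.9, -0.9]
grip_width: 0.602
t23.50 pos [434.3 122.6  95.5] yaw-179.4 F [ 1.9  0.9 -0.9] g0.602
now-axes shift [  0.5 -18.6  -4.5] rot [-0.    -0.009  0.011] | shift in target axes [  0.3 -18.6  -4.5]
```

```bash
python3 -m crank '[0,-12,0,0,-0.008,0.01, 0,-4,0,0,0,0, 0,0,0,0,0,0]'; python3 go.py 434 104 40 180
python3 - <<'E'
from h import *
s=snapshot("wrist"); cv2.imwrite("pics/wrist12.png",s["pixels"])
E
```

```text
t: 23.75
eef_pos: [0.4298, 0.1019, 0.0925]
eef_rot: [-3.14, -0.009, 3.137]
contact_force: [0.8, 0.9, -0.3]
grip_width: 0.602
t23.75 pos [429.8 101.9  92.5] yaw179.7 F [ 0.8  0.9 -0.3] g0.602
now-axes shift [-4.7  2.2 52.4] rot [-0.001 -0.009 -0.004] | shift in target axes [-4.2  2.1 52.5]
```

View pics/wrist12.png

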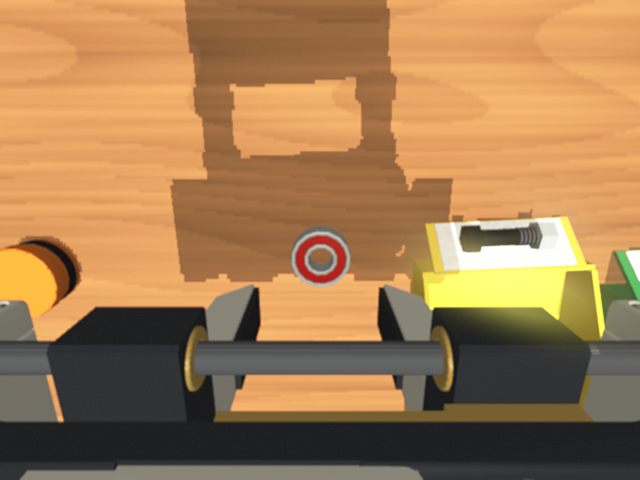

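The small bearing is centred at (321,257) between the fingers.

```bash
python3 -m crank '[-4,2,8,0,-0.009,0, 0,0,18,0,0,0, 0,0,20,0,0,0, 0,0,18,0,0,0, 0,0,10,0,0,0, 0,0,4,0,0,0, 0,0,0,0,0,0]'; python3 go.py 434 104 5 180
```

```text
t: 24.38
eef_pos: [0.4368, 0.1111, 0.0095]
eef_rot: [3.141, 0.002, -3.138]
contact_force: [-0.1, -1.8, 0.6]
grip_width: 0.598
t24.38 pos [436.8 111.1   9.5] yaw-179.8 F [-0.1 -1.8  0.6] g0.598
now-axes shift [ 2.9 -7.1  4.5] rot [0.    0.002 0.004] | shift in target axes [ 2.8 -7.1  4.5]
```

```bash
python3 -m crank '[2,-6,0,0,0,0, 0,0,2,0,0,0, 0,0,2,0,0,0, 0,0,0,0,0,0]'; python3 go.py 434 104 5 180
```

```text
t: 24.72
eef_pos: [0.4358, 0.106, 0.0062]
eef_rot: [3.141, 0.004, -3.136]
contact_force: [0.2, 0.2, -0.4]
grip_width: 0.598
t24.72 pos [435.8 106.    6.2] yaw-179.7 F [ 0.2  0.2 -0.4] g0.598
now-axes shift [ 1.8 -1.9  1.2] rot [0.001 0.004 0.006] | shift in target axes [ 1.8 -2.   1.2]
```

```bash
python3 -m crank '[2,-2,2,0,0.004,0.005, 0,0,0,0,0,0]'; python3 -m crank '[0,0,0,0,0,0, 0,0,0,0,0,0, 0,0,0,0,0,0, 0,0,0,0,0,0, 0,0,0,0,0,0, 0,0,0,0,0,0]' 0 25;  python3 go.py 490 -360 130 180
```

```text
t: 24.88
eef_pos: [0.4343, 0.1038, 0.0048]
eef_rot: [3.141, 0.001, -3.141]
contact_force: [0.3, 0.2, -0.7]
grip_width: 0.599
t: 25.38
eef_pos: [0.4346, 0.1036, 0.0053]
eef_rot: [3.141, 0.002, 3.141]
contact_force: [0.6, 0.7, -0.9]
grip_width: 0.423
t25.38 pos [434.6 103.6   5.3] yaw180.0 F [ 0.6  0.7 -0.9] g0.423
now-axes shift [ -55.8 -463.4 -125. ] rot [ 0.001  0.002 -0.   ] | shift in target axes [ -55.4 -463.6 -124.7]
```

```bash
python3 -m crank '[0,0,0,0,0,0, 0,0,-8,0,0,0, 0,0,-22,0,0,0, 0,0,-32,0,0,0, 0,0,-32,0,0,0, 0,0,-25,0,0,0, 0,0,-8,0,0,0, 0,0,0,0,0,0]' 0 30; python3 go.py 490 -360 130 180
python3 - <<'E'
from h import *
s=snapshot("wrist"); cv2.imwrite("pics/wrist13.png",s["pixels"])
E
```

```text
t: 26.05
eef_pos: [0.4326, 0.1034, 0.1399]
eef_rot: [3.141, -0.002, 3.141]
contact_force: [0.5, -0.3, -1.4]
grip_width: 0.421
t26.05 pos [432.6 103.4 139.9] yaw180.0 F [ 0.5 -0.3 -1.4] g0.421
now-axes shift [ -57.5 -463.4    9.4] rot [ 0.001 -0.002 -0.   ] | shift in target axes [ -57.4 -463.4    9.9]
```

View pics/wrist13.png

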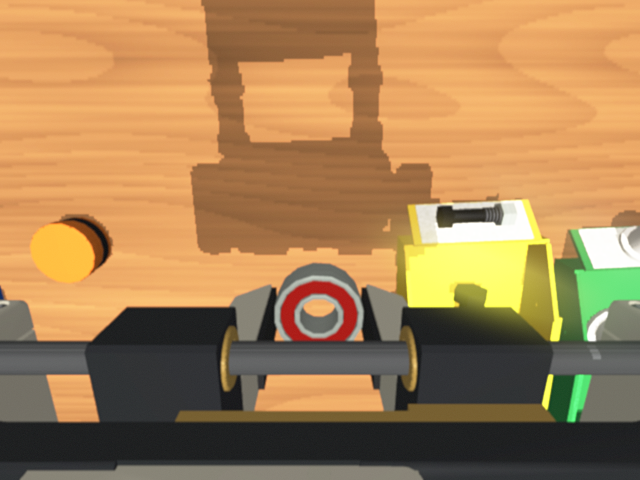

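The bearing is held level at (319,312). Traveling to the red bin.

```bash
python3 -m crank '[-1,-12,0,0,0,0, -4,-30,0,0,0,0, -4,-35,0,0,0,0, -4,-35,0,0,0,0, -4,-35,0,0,0,0, -4,-35,0,0,0,0, -4,-35,0,0,0,0, -4,-35,0,0,0,0]'; python3 go.py 490 -360 120 180
```

```text
t: 26.77
eef_pos: [0.4572, -0.1512, 0.1316]
eef_rot: [3.135, -0.015, -3.13]
contact_force: [1.4, 0.3, -1.0]
grip_width: 0.427
t26.77 pos [ 457.2 -151.2  131.6] yaw-179.3 F [ 1.4  0.3 -1. ] g0.427
now-axes shift [ -30.5 -209.2    9.7] rot [ 0.007 -0.015  0.012] | shift in target axes [ -32.8 -208.8   11.6]
```

```bash
python3 -m crank '[-4,-33,0,0.005,-0.01,0.01, -5,-34,0,0,0,0, -5,-34,0,0,0,0, -5,-34,0,0,0,0, -5,-28,0,0,0,0, -5,-15,0,0,0,0, -2,-7,0,0,0,0, 0,0,0,0,0,0]'; python3 go.py 490 -360 70 180
```

```text
t: 27.43
eef_pos: [0.4825, -0.35, 0.1177]
eef_rot: [3.129, -0.019, 3.134]
contact_force: [-0.4, 0.3, -0.3]
grip_width: 0.426
t27.43 pos [ 482.5 -350.   117.7] yaw179.6 F [-0.4  0.3 -0.3] g0.426
now-axes shift [ -8.5 -10.5  47.4] rot [ 0.012 -0.019 -0.007] | shift in target axes [ -7.5 -10.   47.7]
```

```bash
python3 -m crank '[-7,-10,8,0.012,-0.018,0, 0,0,12,0,0,0, 0,0,12,0,0,0, 0,0,6,0,0,0, 0,0,0,0,0,0, 0,0,0,0,0,0]'; python3 go.py 490 -360 9 180
python3 - <<'E'
from h import *
s=snapshot("wrist"); cv2.imwrite("pics/wrist14.png",s["pixels"])
E
```

```text
t: 27.93
eef_pos: [0.4873, -0.3524, 0.0743]
eef_rot: [3.134, -0.008, 3.137]
contact_force: [0.3, 0.0, -0.9]
grip_width: 0.427
t27.93 pos [ 487.3 -352.4   74.3] yaw179.8 F [ 0.3  0.  -0.9] g0.427
now-axes shift [-3.3 -8.1 65.2] rot [ 0.008 -0.008 -0.004] | shift in target axes [-2.7 -7.6 65.3]
```

View pics/wrist14.png

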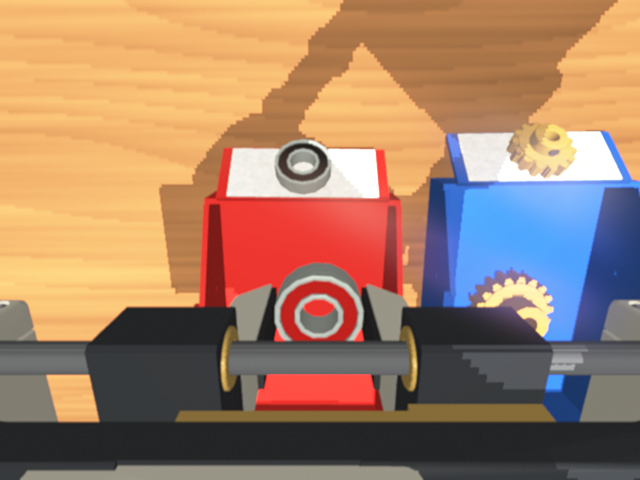

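Red bin: its front rim runs from (206,200) to (401,200). I'll use that to refine the bin's centre line.

```bash
python3 - <<'E'
from h import *
s=snapshot("wrist"); print(onz(s,(206,200),.026)*1000,onz(s,(401,200),.026)*1000)
E
python3 -m crank '[-2,-8,0,0.008,-0.008,0, 0,0,4,0,0,0, 0,0,10,0,0,0, 0,0,8,0,0,0, 0,0,3,0,0,0, 0,0,0,0,0,0]'; python3 go.py 489 -360 9 180
```

```text
[ 445.49383288 -414.33684478   26.        ] [ 446.20481361 -305.75899528   26.        ]
t: 28.53
eef_pos: [0.4908, -0.3626, 0.0497]
eef_rot: [-3.137, 0.006, 3.137]
contact_force: [0.3, 0.0, -0.4]
grip_width: 0.423
t28.53 pos [ 490.8 -362.6   49.7] yaw179.8 F [ 0.3  0.  -0.4] g0.423
now-axes shift [ 2.1  2.8 40.6] rot [-0.005  0.006 -0.004] | shift in target axes [ 1.8  2.6 40.7]
```

```bash
python3 -m crank '[1,2,4,-0.005,0.006,0, 0,0,10,0,0,0, 0,0,10,0,0,0, 0,0,5,0,0,0, 0,0,2,0,0,0, 0,0,0,0,0,0]'; python3 go.py 490 -360 9.2 180
```

```text
t: 29.03
eef_pos: [0.4892, -0.3598, 0.014]
eef_rot: [3.139, -0.003, 3.137]
contact_force: [0.9, 0.3, -0.8]
grip_width: 0.427
t29.03 pos [ 489.2 -359.8   14. ] yaw179.8 F [ 0.9  0.3 -0.8] g0.427
now-axes shift [-0.8 -0.2  4.8] rot [ 0.002 -0.003 -0.004] | shift in target axes [-0.8 -0.2  4.8]
```

```bash
python3 -m crank '[0,0,2,0,0,0, 0,0,1.5,0,0,0, 0,0,1.5,0,0,0, 0,0,1,0,0,0, 0,0,0,0,0,0]'; python3 go.py 490 -360 9.2 180; python3 -m crank '[0,0,1.5,0,0,0, 0,0,1.5,0,0,0]'; python3 go.py 490 -360 9.2 180
```

```text
t: 29.45
eef_pos: [0.4895, -0.3601, 0.0098]
eef_rot: [3.141, -0.002, 3.138]
contact_force: [-0.3, -0.0, -0.5]
grip_width: 0.429
t29.45 pos [ 489.5 -360.1    9.8] yaw179.8 F [-0.3 -0.  -0.5] g0.429
now-axes shift [-0.5  0.1  0.6] rot [ 0.001 -0.002 -0.004] | shift in target axes [-0.5  0.1  0.6]
t: 29.62
eef_pos: [0.49, -0.3605, 0.0092]
eef_rot: [-3.141, -0.0, 3.138]
contact_force: [-5.8, 5.2, 17.1]
grip_width: 0.423
t29.62 pos [ 490.  -360.5    9.2] yaw179.8 F [-5.8  5.2 17.1] g0.423
now-axes shift [-0.   0.5  0. ] rot [-0.    -0.    -0.004] | shift in target axes [-0.   0.5  0. ]
```

Floor contact. Release and lift, then the large bearing.

```bash
python3 -m crank '[0,0,0,0,0,0, 0,0,0,0,0,0, 0,0,0,0,0,0, 0,0,0,0,0,0, 0,0,0,0,0,0]' 0.54; python3 -m crank '[0,0,-10,0,0,0, 0,0,-25,0,0,0, 0,0,-30,0,0,0, 0,0,-25,0,0,0, 0,0,-5,0,0,0, 0,0,0,0,0,0]'; python3 go.py 667 -110 120 180
python3 - <<'E'
from h import *
s=snapshot("wrist"); cv2.imwrite("pics/wrist15.png",s["pixels"])
E
```

```text
t: 30.03
eef_pos: [0.4907, -0.3612, 0.0103]
eef_rot: [-3.139, 0.002, 3.138]
contact_force: [-0.0, 0.0, 0.4]
grip_width: 0.538
t: 30.53
eef_pos: [0.4898, -0.3603, 0.1093]
eef_rot: [3.141, -0.001, 3.138]
contact_force: [-0.2, -0.1, -0.2]
grip_width: 0.538
t30.53 pos [ 489.8 -360.3  109.3] yaw179.8 F [-0.2 -0.1 -0.2] g0.538
now-axes shift [-176.2  251.   -10.8] rot [ 0.    -0.001 -0.004] | shift in target axes [-177.2  250.3  -10.7]
```

View pics/wrist15.png

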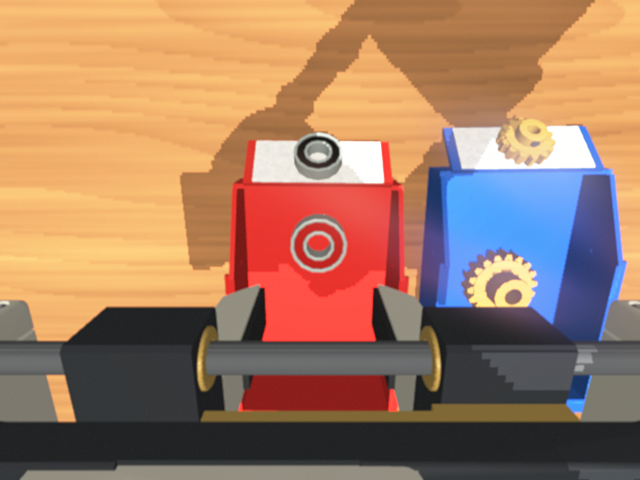

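The small bearing lies in the front part of the red bin at (319,244). Next is the large bearing.

```bash
python3 -m crank '[-8,12,-1,0,0,0, -20,28,-2,0,0,0, -24,34,-2,0,0,0, -24,34,-2,0,0,0, -24,34,-2,0,0,0, -24,34,-1,0,0,0, -20,28,0,0,0,0, -12,16,0,0,0,0]' 0.75; python3 go.py 667 -110 110 180
```

```text
t: 31.25
eef_pos: [0.6461, -0.132, 0.1068]
eef_rot: [3.132, -0.017, 3.127]
contact_force: [0.2, -0.1, -1.4]
grip_width: 0.749
t31.25 pos [ 646.1 -132.   106.8] yaw179.2 F [ 0.2 -0.1 -1.4] g0.749
now-axes shift [-20.5  22.3  -3.3] rot [ 0.009 -0.017 -0.015] | shift in target axes [-20.9  22.   -3.2]
```

```bash
python3 -m crank '[-12,12,0,0.009,-0.015,-0.01, -5,5,0,0,0,0, -1,0,0,0,0,0, 0,0,0,0,0,0]'; python3 go.py 667 -110 45 180
python3 - <<'E'
from h import *
s=snapshot("wrist"); cv2.imwrite("pics/wrist16.png",s["pixels"])
E
```

```text
t: 31.58
eef_pos: [0.6648, -0.104, 0.0994]
eef_rot: [3.137, -0.012, -3.137]
contact_force: [-0.9, -1.2, -0.5]
grip_width: 0.75
t31.58 pos [ 664.8 -104.    99.4] yaw-179.8 F [-0.9 -1.2 -0.5] g0.750
now-axes shift [-2.8 -6.2 54.3] rot [ 0.005 -0.012  0.004] | shift in target axes [-2.2 -6.  54.4]
```

View pics/wrist16.png

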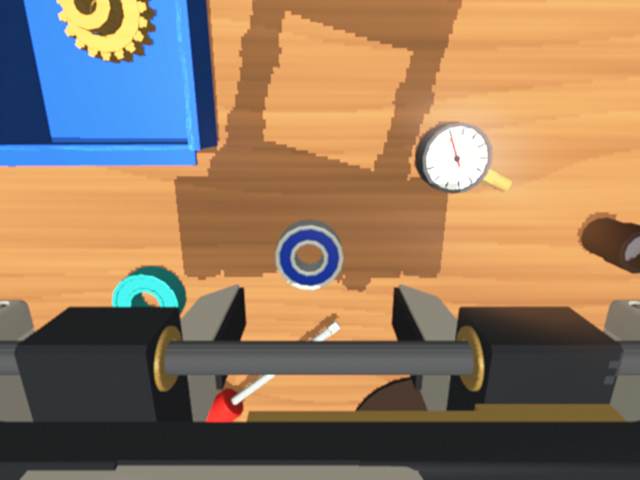

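The large bearing (blue seals, steel) is at (309,256). The turquoise look-alike at (148,295) and the screwdriver tip (335,327) are both outside the fingers' path.

```bash
python3 - <<'E'
from h import *
s=snapshot("wrist"); print(onz(s,(309,256),.018)*1000)
E
python3 -m crank '[-2,-6,6,0.005,-0.011,0, 0,0,15,0,0,0, 0,0,18,0,0,0, 0,0,10,0,0,0, 0,0,4,0,0,0, 0,0,0,0,0,0]'; python3 go.py 667 -110 5 180
```

```text
[ 667.15819164 -110.41270261   18.        ]
t: 32.18
eef_pos: [0.664, -0.1197, 0.0465]
eef_rot: [-3.14, 0.0, 3.134]
contact_force: [-0.4, -0.1, 0.7]
grip_width: 0.75
t32.18 pos [ 664.  -119.7   46.5] yaw179.5 F [-0.4 -0.1  0.7] g0.750
now-axes shift [-2.9  9.8 41.5] rot [-0.002  0.    -0.008] | shift in target axes [-3.   9.7 41.5]
```

```bash
python3 -m crank '[-3,9,2,0,0,0, 0,0,6,0,0,0, 0,0,10,0,0,0, 0,0,10,0,0,0, 0,0,4,0,0,0, 0,0,2,0,0,0, 0,0,0,0,0,0]'; python3 go.py 667 -110 5 180
```

```text
t: 32.77
eef_pos: [0.6685, -0.1107, 0.0114]
eef_rot: [-3.139, 0.003, 3.133]
contact_force: [-0.2, -0.5, 0.2]
grip_width: 0.748
t32.77 pos [ 668.5 -110.7   11.4] yaw179.5 F [-0.2 -0.5  0.2] g0.748
now-axes shift [1.5 0.7 6.4] rot [-0.003  0.003 -0.009] | shift in target axes [1.5 0.7 6.4]
```

```bash
python3 -m crank '[1,0,3,0,0,0, 0,0,2,0,0,0, 0,0,1,0,0,0, 0,0,0,0,0,0]'; python3 -m crank '[0,0,0,0,0,0, 0,0,0,0,0,0, 0,0,0,0,0,0, 0,0,0,0,0,0, 0,0,0,0,0,0, 0,0,0,0,0,0]' 0 30;  python3 go.py 560 -360 130 180
```

```text
t: 33.1
eef_pos: [0.6676, -0.1108, 0.005]
eef_rot: [-3.139, 0.004, 3.133]
contact_force: [0.1, -0.3, 0.6]
grip_width: 0.75
t: 33.6
eef_pos: [0.668, -0.111, 0.0058]
eef_rot: [-3.138, 0.005, 3.133]
contact_force: [0.4, 0.4, 0.5]
grip_width: 0.5
t33.60 pos [ 668.  -111.     5.8] yaw179.5 F [0.4 0.4 0.5] g0.500
now-axes shift [ 105.2 -250.4 -123.9] rot [-0.003  0.005 -0.009] | shift in target axes [ 108.  -249.  -124.2]
```

```bash
python3 -m crank '[0,0,0,0,0,0, 0,0,-8,0,0,0, 0,0,-22,0,0,0, 0,0,-32,0,0,0, 0,0,-32,0,0,0, 0,0,-20,0,0,0, 0,0,-6,0,0,0, 0,0,0,0,0,0]' 0 30; python3 go.py 560 -360 130 180
python3 - <<'E'
from h import *
s=snapshot("wrist"); cv2.imwrite("pics/wrist17.png",s["pixels"])
E
```

```text
t: 34.27
eef_pos: [0.6653, -0.11, 0.13]
eef_rot: [-3.14, -0.002, 3.133]
contact_force: [0.5, -0.3, -1.5]
grip_width: 0.506
t34.27 pos [ 665.3 -110.   130. ] yaw179.5 F [ 0.5 -0.3 -1.5] g0.506
now-axes shift [ 103.  -250.9    0.6] rot [-0.001 -0.002 -0.009] | shift in target axes [ 105.3 -250.     0. ]
```

View pics/wrist17.png

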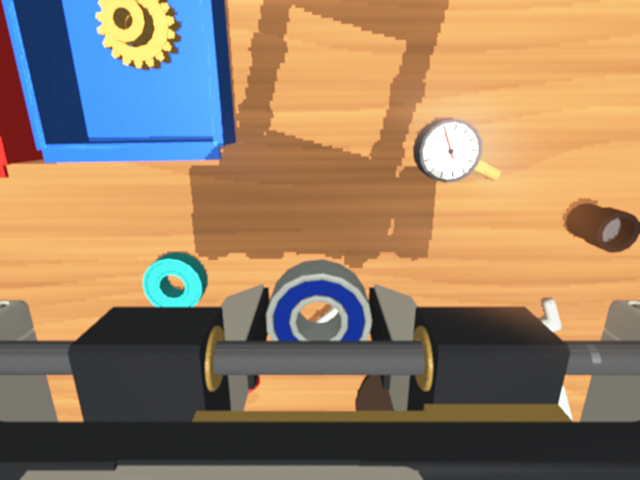

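The large bearing is held level at (319,315). Now to the red bin, aiming for x = 560 (back half).

```bash
python3 -m crank '[5,-12,0,0,0,0, 13,-30,0,0,0,0, 14,-34,0,0,0,0, 14,-34,0,0,0,0, 14,-34,0,0,0,0, 14,-34,0,0,0,0, 12,-30,0,0,0,0, 8,-18,0,0,0,0]'; python3 go.py 560 -360 110 180
```

```text
t: 34.98
eef_pos: [0.558, -0.3402, 0.1135]
eef_rot: [3.131, -0.024, -3.141]
contact_force: [-0.5, 0.2, -1.6]
grip_width: 0.504
t34.98 pos [ 558.  -340.2  113.5] yaw-179.9 F [-0.5  0.2 -1.6] g0.504
now-axes shift [ -2.  -19.8   3.2] rot [ 0.01  -0.024  0.001] | shift in target axes [ -2.  -19.8   3.5]
```

```bash
python3 -m crank '[-2,-12,0,0.01,-0.022,0, 0,-4,3,0,0,0, 0,0,12,0,0,0, 0,0,12,0,0,0, 0,0,6,0,0,0, 0,0,0,0,0,0, 0,0,0,0,0,0]'; python3 go.py 560 -360 60 180
python3 - <<'E'
from h import *
s=snapshot("wrist"); cv2.imwrite("pics/wrist18.png",s["pixels"])
E
```

```text
t: 35.57
eef_pos: [0.554, -0.3594, 0.0697]
eef_rot: [3.134, -0.01, 3.136]
contact_force: [0.7, -0.5, -1.1]
grip_width: 0.503
t35.57 pos [ 554.  -359.4   69.7] yaw179.7 F [ 0.7 -0.5 -1.1] g0.503
now-axes shift [-6.1 -0.7  9.6] rot [ 0.007 -0.01  -0.005] | shift in target axes [-6.  -0.6  9.7]
```

View pics/wrist18.png

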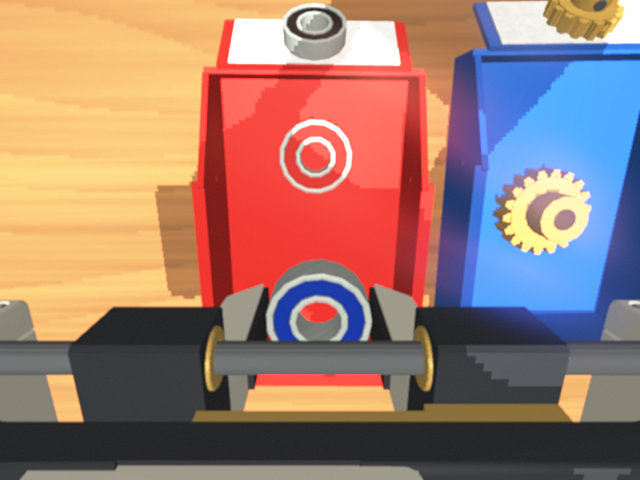

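The held bearing (319,315) is centred between the red bin's sides, and the small one at (316,156) is well ahead of it. Going down in stages.

```bash
python3 -m crank '[-6,0,3,0.007,-0.01,0, 0,0,6,0,0,0, 0,0,6,0,0,0, 0,0,2,0,0,0, 0,0,0,0,0,0]'; python3 go.py 560 -360 9.5 180
```

```text
t: 36.03
eef_pos: [0.5628, -0.3582, 0.053]
eef_rot: [-3.139, 0.004, 3.139]
contact_force: [-0.5, -1.1, -1.6]
grip_width: 0.503
t36.03 pos [ 562.8 -358.2   53. ] yaw179.9 F [-0.5 -1.1 -1.6] g0.503
now-axes shift [ 3.  -1.8 43.5] rot [-0.002  0.004 -0.003] | shift in target axes [ 2.8 -1.8 43.5]
```

```bash
python3 -m crank '[2,-2,4,0,0,0, 0,0,9,0,0,0, 0,0,10,0,0,0, 0,0,7,0,0,0, 0,0,3,0,0,0, 0,0,0,0,0,0]'; python3 go.py 560 -360 9.5 180
```

```text
t: 36.53
eef_pos: [0.5602, -0.3607, 0.0161]
eef_rot: [-3.14, 0.004, 3.138]
contact_force: [-0.0, 0.7, -1.6]
grip_width: 0.503
t36.53 pos [ 560.2 -360.7   16.1] yaw179.8 F [-0.   0.7 -1.6] g0.503
now-axes shift [0.3 0.7 6.6] rot [-0.002  0.004 -0.003] | shift in target axes [0.2 0.7 6.6]
```

```bash
python3 -m crank '[0,0,2,0,0,0, 0,0,2,0,0,0, 0,0,1.5,0,0,0, 0,0,1,0,0,0, 0,0,0,0,0,0]'; python3 go.py 560 -360 9.5 180; python3 -m crank '[0,0,1.5,0,0,0, 0,0,1.5,0,0,0]'; python3 go.py 560 -360 9.5 180
```

```text
t: 36.95
eef_pos: [0.5605, -0.3609, 0.0102]
eef_rot: [-3.139, 0.004, 3.139]
contact_force: [0.0, -0.1, -2.2]
grip_width: 0.5
t36.95 pos [ 560.5 -360.9   10.2] yaw179.8 F [ 0.  -0.1 -2.2] g0.500
now-axes shift [0.5 0.9 0.6] rot [-0.002  0.004 -0.003] | shift in target axes [0.5 0.9 0.7]
t: 37.12
eef_pos: [0.5608, -0.3611, 0.0096]
eef_rot: [-3.138, 0.005, 3.139]
contact_force: [-5.8, 3.3, 12.5]
grip_width: 0.503
t37.12 pos [ 560.8 -361.1    9.6] yaw179.8 F [-5.8  3.3 12.5] g0.503
now-axes shift [0.8 1.1 0.1] rot [-0.003  0.005 -0.003] | shift in target axes [0.8 1.1 0.1]
```

```bash
python3 -m crank '[0,0,0,0,0,0, 0,0,0,0,0,0, 0,0,0,0,0,0, 0,0,0,0,0,0, 0,0,0,0,0,0]' 0.59; python3 -m crank '[0,0,-8,0,0,0, 0,0,-20,0,0,0, 0,0,-30,0,0,0, 0,0,-30,0,0,0, 0,0,-15,0,0,0, 0,0,-3,0,0,0, 0,0,0,0,0,0]'; python3 go.py 400 -150 300 180
python3 - <<'E'
from h import *
s=snapshot("wrist"); cv2.imwrite("pics/wrist19.png",s["pixels"])
E
```

```text
t: 37.53
eef_pos: [0.562, -0.362, 0.0113]
eef_rot: [-3.135, 0.009, 3.139]
contact_force: [0.0, 0.1, 0.8]
grip_width: 0.587
t: 38.12
eef_pos: [0.5605, -0.3609, 0.122]
eef_rot: [-3.138, 0.006, 3.139]
contact_force: [0.1, -0.6, -0.1]
grip_width: 0.589
t38.12 pos [ 560.5 -360.9  122. ] yaw179.8 F [ 0.1 -0.6 -0.1] g0.589
now-axes shift [ 159.9  209.7 -179.8] rot [-0.004  0.006 -0.003] | shift in target axes [ 160.5  210.9 -178. ]
```

View pics/wrist19.png

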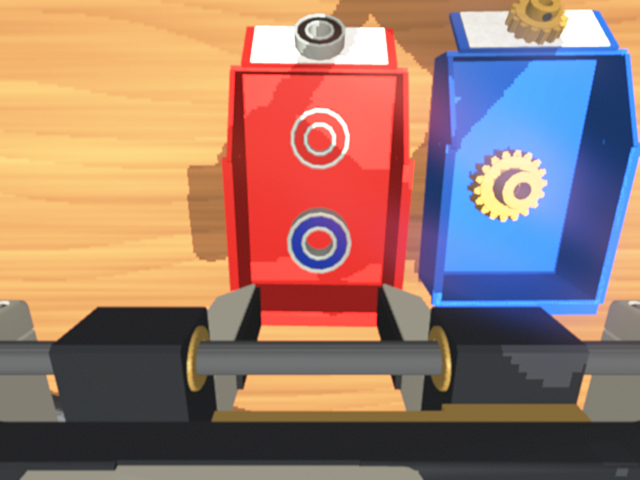

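Both bearings lie flat in the red bin, at (320,138) and (319,242), with a clear gap between them. I'll back away and do a final check in the fixed views.

```bash
python3 -m crank '[10,0,-20,0,0,0, 15,0,-25,0,0,0, 15,0,-25,0,0,0, 15,0,-25,0,0,0, 10,0,-15,0,0,0, 5,0,-5,0,0,0, 0,0,0,0,0,0, 0,0,0,0,0,0]'
python3 - <<'E'
from h import *
for n in("scene","side"):
    s=snapshot(n); cv2.imwrite("pics/%s20.png"%n,s["pixels"])
    cv2.imwrite("pics/%s20c.png"%n,cv2.resize(s["pixels"][140:360,150:560] if n=="scene" else s["pixels"][115:470,120:440],None,fx=1.9 if n=="scene" else 1.65,fy=1.9 if n=="scene" else 1.65,interpolation=cv2.INTER_CUBIC))
E
```

```text
t: 38.83
eef_pos: [0.4841, -0.357, 0.2268]
eef_rot: [3.13, -0.011, 3.139]
contact_force: [-0.3, 0.0, -0.2]
grip_width: 0.587
```

View pics/scene20c.png

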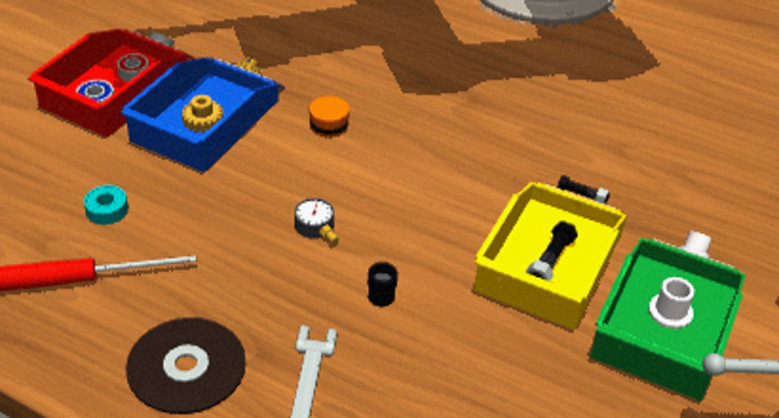

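View pics/side20c.png

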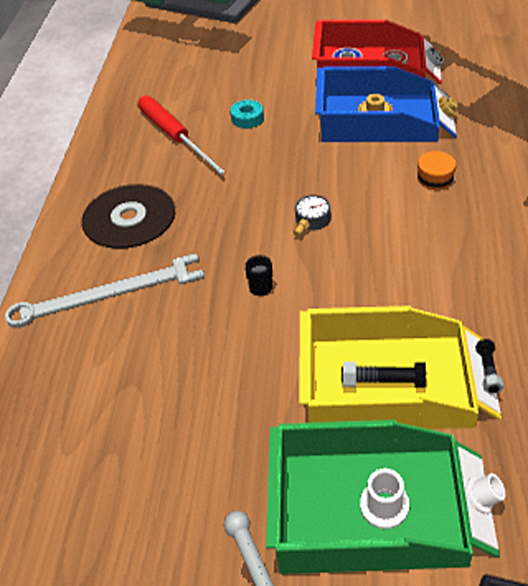

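All five parts sit in their bins, and the gauge, socket and tin look unmoved. One numeric check, then I hand in.

Run:
```python
from h import *
C=cams();A,B=C["scene"],C["side"]
for n,a,b in(("bush top",(679,285),(386,481)),("gear top",(203,98),(376,97)),("bl top",(95,91),(348,54)),("bs top",(132,64),(397,57)),("bolt head",(564,234),(420,374)),("nut",(541,269),(348,374)),("gauge",(315,213),(313,207)),("socket",(382,269),(259,263)),("tin",(329,107),(437,160))):
    X,e=tri(A,un(a,1.9,(150,140)),B,un(b,1.65,(120,115))); print(n,(X*1000).round(1),"%.1f"%e)
import subprocess
s=manip.state(); print(s["t"],s["contact_force"].round(1),abs(s["joint_velocities"]).max())
```

```text
bush top [524.7 361.7  45.3] 0.1
gear top [ 520.5 -224.1   37.9] 0.5
bl top [ 560.9 -361.    21.3] 0.2
bs top [ 485.1 -364.7   13.9] 0.0
bolt head [486.  229.2  15.3] 0.1
nut [556.8 231.9  22.9] 1.6
gauge [602.  -15.7  18.1] 0.0
socket [656.3  97.7  39.4] 0.8
tin [445.5 -92.2  29.8] 0.1
39.0333 [ 0.4 -0.8 -0.8] 0.004281381284982818
```

The coarse readings scatter by about ±6 mm in height (bush 45 against 40 expected), so I'll re-read the bush and gear in enlarged crops.

Run:
```python
import cv2,numpy as np
a=cv2.imread("pics/scene20.png"); b=cv2.imread("pics/side20.png")
c=lambda im,x,y:cv2.resize(im[y:y+50,x:x+60],None,fx=6,fy=6,interpolation=cv2.INTER_CUBIC)
cv2.imwrite("pics/z.png",np.vstack([np.hstack([c(a,475,270),c(b,325,390)]),np.hstack([c(a,230,175),c(b,320,155)])]))
```

```text
(no output)
```

View pics/z.png

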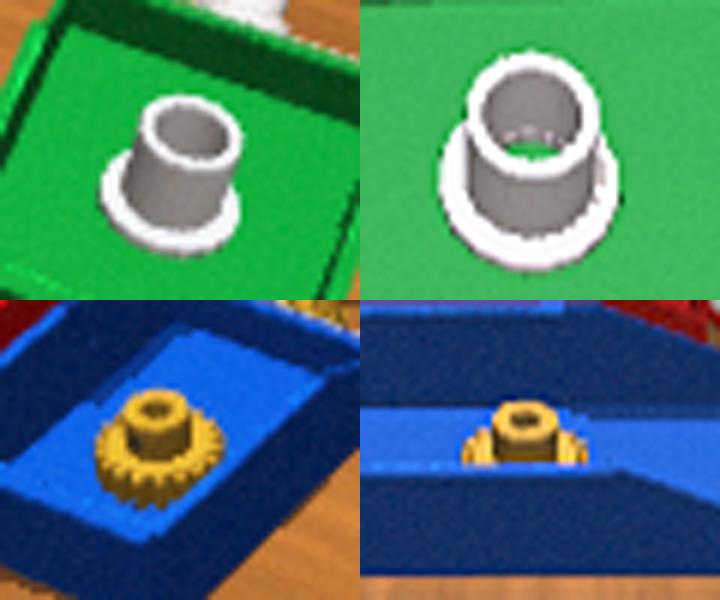

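Run:
```python
from h import *
C=cams();A,B=C["scene"],C["side"]
print(tri(A,un((191,134),6,(475,270)),B,un((173,114),6,(325,390))),tri(A,un((156,109),6,(230,175)),B,un((165,120),6,(320,155))))
manip.finish_job()
```

```text
(array([0.52492333, 0.36173458, 0.03944488]), np.float64(0.17943026206182822)) (array([ 0.52170894, -0.22638856,  0.03359105]), np.float64(0.5123302471115494))
the job is handed in; nothing more can be done
```

All five parts are in their bins: both bearings in the red bin, one in front of the other with a gap of about 26 mm, the bolt in the yellow, the gear in the blue and the bush in the green. I handed the job in at about 39 s; the interface gives no verdict.

**Placing:** I lowered each part onto the floor before letting go. The gear, bush and both bearings gave 12–26 N of contact at release. The bolt showed no clear contact force, but its tool height was where I expected the floor to be.

**Last pictures:** All five parts are flat or upright on their bin floors. The gauge, socket and tin are within about 1 mm of where they started, and the turquoise look-alike was not touched.

**Disagreement:** My first height check in the final views was coarse and disagreed with the expected heights by up to 6–7 mm. It put the top of the bush at 45 mm instead of 40, the small bearing at 14 instead of 20, and the two ends of the bolt 7–8 mm apart. I re-read the bush and gear in enlarged crops and got 39.4 and 33.6 mm, against 40 and 34 expected. I did not re-measure the bearings or bolt that way. For those I relied on the pictures and the tool heights at release, plus the contact force for the bearings.

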